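# Change the thrust ring under the pinion of a gear cluster

### The job

The thrust ring under the pinion on the turntable's shaft is worn: lift the sleeve and then the pinion off and stand them upright, side by side, in the wooden parts tray, then take off the worn ring and lay it flat in the round reject dish. Then slide the new grooved ring from the bench down onto the big gear, put the pinion back on it with its hub up, and the sleeve on top of that, each fully home. Lower every part into place rather than letting it fall, and leave the spanner head, the drift and the cover plate where they lie.

Things in the scene. Friction and masses are not known exactly. Their poses are not given: they have to be found in the camera images.
- turntable: Cast-iron turntable, 200 mm diameter, locked by a black-knobbed pin (127 mm out on -x, 70 mm high). Fixed on it: a 120 mm gear, face 75 mm above the bench, and an upright shaft, 20 mm diameter, to 117 mm above the bench (last 6 mm taper to 10 mm). On the shaft from the bottom: worn ring, pinion, sleeve, bores with 3 mm play all round. Origin on the axis at bench level, z up.
- sleeve: Dark steel distance sleeve, a plain tube: outside diameter 36 mm, bore 26 mm, 18 mm high, 0.07 kg. Starts at the top of the stack on the shaft, underside 105 mm above the bench. Origin at the centre of its underside, z along its axis, up.
- pinion: Small bright steel gear with a hub: 20 teeth, outside diameter 55 mm, toothed part 10 mm thick at the bottom; above it a plain round hub 42 mm in diameter and 8 mm high (18 mm in all); bore 26 mm; 0.17 kg. Starts on the shaft on the worn ring, hub up, underside 87 mm above the bench. Origin at the centre of its underside (toothed end), z towards the hub.
- worn_ring: Worn bronze thrust ring with circular scoring: outside diameter 64 mm, bore 26 mm, 12 mm thick, 0.28 kg. Starts on the shaft on the big gear's face, under the pinion, its rim showing round it; underside 75 mm above the bench. Origin at the centre of its underside, z up.
- new_ring: New bronze thrust ring, the same size and weight as the worn one (64 mm outside, 26 mm bore, 12 mm thick) but with four radial oil grooves; lies flat on the bench. Origin at the centre of its underside, z up.
- parts_tray: Rectangular wooden parts tray with grey felt, fixed to the bench: 120 mm (its x) by 190 mm (its y) outside, rim 6 mm wide and 14 mm high, floor 6 mm above the bench. The place to set the sleeve and pinion aside. Origin at the centre of its underside.
- reject_dish: Round shallow aluminium dish for rejected parts, fixed to the bench: flat floor about 138 mm in diameter, 4 mm above the bench; rim flaring to 160 mm diameter, 14 mm high. The worn ring's final place. Origin at the centre of its underside.
- spanner_head: Black steel hexagon ring spanner head with a short shank, 98 mm long, 49 mm wide, 14 mm high, lying on the bench. Leave alone. Origin at its underside, 18 mm from the centre of the ring towards the shank; x towards the shank.
- drift: Copper drift, hexagon bar 22 mm across flats, 114 mm long, lying on the bench. Leave alone. Origin at mid-length on its underside, x along it to the tapered nose.
- cover_plate: Aluminium cover plate lying on the bench, 110 mm (its x) by 150 mm (its y), 8 mm thick, with a round boss in the middle 16 mm high. Leave alone. Origin at the centre of its underside.
Mind the look-alikes: they are no part of the job. Leave any pink or turquoise look-alike of the new_ring alone.

How it is judged (in metres and radians):
On the way, in this order (a step that is already met when the one before it is completed fails the run):
1. the sleeve and the pinion stand side by side on the floor of the parts tray, upright, let go (x of sleeve in the frame of parts_tray between -0.056 and 0.056 m and y of sleeve in the frame of parts_tray between -0.09 and 0.09 m and z of sleeve in the frame of parts_tray between 0.002 and 0.01 m and angle between each of sleeve, pinion's own z axis and vertical below 0.1 rad and contact force between each of sleeve, pinion and the fingers below 0.05 N and linear speed of each of sleeve, pinion below 0.03 m/s and x of pinion in the frame of parts_tray between -0.056 and 0.056 m and y of pinion in the frame of parts_tray between -0.09 and 0.09 m and z of pinion in the frame of parts_tray between 0.002 and 0.01 m), for 0.2 s.
2. the worn ring lies flat in the reject dish, let go (horizontal distance between worn_ring and reject_dish below 0.043 m and z of worn_ring in the frame of reject_dish between 0.001 and 0.008 m and angle between worn_ring's own z axis and vertical below 0.1 rad and contact force between worn_ring and the fingers below 0.05 N and linear speed of worn_ring below 0.03 m/s), for 0.2 s.
3. the new ring lies on the big gear's face, round the shaft, let go (horizontal distance between new_ring and turntable below 0.006 m and z of new_ring in the frame of turntable between 0.071 and 0.079 m and angle between new_ring's own z axis and vertical below 0.1 rad and contact force between new_ring and the fingers below 0.05 N and linear speed of new_ring below 0.03 m/s), for 0.2 s.
4. the pinion sits on the new ring, hub up (horizontal distance between each of pinion, new_ring and turntable below 0.006 m and z of pinion in the frame of turntable between 0.083 and 0.091 m and angle between each of pinion, new_ring's own z axis and vertical below 0.1 rad and z of new_ring in the frame of turntable between 0.071 and 0.079 m), for 0.2 s.
At the end, for the whole second after the job is handed in: New ring, pinion (hub up) and sleeve on the shaft in that order, each within 6 mm of the axis, 4 mm of its seated height (75, 87, 105 mm) and 0.1 rad of upright; worn ring flat on the reject dish's floor, within 43 mm of its centre; all let go, at rest (all of step 2 and all of step 4 and horizontal distance between sleeve and turntable below 0.006 m and z of sleeve in the frame of turntable between 0.101 and 0.109 m and angle between sleeve's own z axis and vertical below 0.1 rad and contact force between each of new_ring, pinion, sleeve and the fingers below 0.05 N and linear speed of each of new_ring, pinion, sleeve below 0.03 m/s); the robot touches nothing.
It fails at once if the spanner head, drift or cover plate was moved more than 20 mm (distance of any of spanner_head, drift, cover_plate from where it was at the start of the episode above 0.02 m).
It fails at once if a part was dropped from more than about 25 mm ((linear speed of new_ring above 0.7 m/s and contact force between new_ring and the fingers below 0.02 N) or (linear speed of pinion above 0.7 m/s and contact force between pinion and the fingers below 0.02 N) or (linear speed of sleeve above 0.7 m/s and contact force between sleeve and the fingers below 0.02 N) or (linear speed of worn_ring above 0.7 m/s and contact force between worn_ring and the fingers below 0.02 N)).
It also fails if it takes over 134 s, if anything falls off the work surface, if the arm or the gripper's body presses on something with over 40 N, if the wrist force passes 120 N, or if a joint passes its speed limit or range.

### The arm

A 6-joint arm with a two-finger parallel gripper is mounted at the origin on the work surface. World frame = base frame: x ahead of the robot, y to its left, z up, the work surface at z = 0. Lengths are in m, angles in degrees, forces in N, time in s.
With the tool pointing down it reaches from about 0.4 to 0.825 m from the base axis. Payload 7 kg.
Tool frame: the origin (TCP) lies between the finger pads; the fingertips stand 19 mm ahead of it and the grasp point (between the pads) is the TCP; x points along the fingers, y is the direction in which the jaws open and shut, and the axes are right-handed (so a half turn about x gives the same grasp; the last joint's range is limited). The gripper opens to 88 mm and grips with 3 to 60 N. Pads are 19 mm wide; open, the fingers measure 130 mm over their backs; the gripper's body (78 mm by 193 mm) begins 47 mm behind the grasp point.
Start: joints at [-49.326, 20.546, 0.682, 0, -70.136, -16.507], TCP at [0.276, -0.616, 0.246] pointing down, gripper open.
Joint ranges: [-176.03, 176.03], [-82.01, 121.73], [-58.28, 71.71], [-173.87, 95.51], [-174.79, -0.11], [-173.66, 173.66]. Speed limits (degrees/s): [136.94, 136.94, 172.46, 180, 180, 180].

### API

Orientations are given as [roll, pitch, yaw] about the fixed x, y, z axes, in that order (R = Rz(yaw) Ry(pitch) Rx(roll)).
In Python, from plant import * gives the robot as it stands.
- The arm moves only by the tool step_arm, never from a script. Its argument "steps" is a list of rows, each a list of 2 entries, a list of its own where there are three numbers: the shift along the tool's x, y, z in units of 0.02 m (1.0 is 0.02 m), then the turn about the tool's x in units of 6 degrees (1.0 is 6 degrees). A call has 1 to 20 rows; each row shifts and turns the commanded pose from where the row before left it, along the tool's axes as they then stand; what a row does not reach is not made up. A row lasts 1/12 s, in which the tool goes at most 41.7 mm and 7.16 degrees, less where a joint would pass 70% of its speed; a pose out of reach is approached as far as the arm can. A call with a number of a shift or a turn outside -1 to 1 is refused whole. A call with a gripper value outside its range is refused whole. "fingers" is the closure, from 0 (fully open) to 1 (shut), set as the call begins (left out, the last holds). The fingers move at their own pace and stop on an object; "grip_force" is the grip in N (left out, the last holds). Time passes only in rows, so rows that do not move let the fingers close. It gives the time, the measured TCP pose, the force and the opening at its end, in the units of the state.
- get_state(): the state, without advancing time (a new reading comes with each control period).
- capture(name): name is "scene" or "side" or "wrist"; returns the picture (480x640x3 uint8, blue, green, red); there is no depth.
- camera_model(name): a dict with "intrinsics" (3x3 intrinsics, pixels), "dist_coeffs" ([k1, k2, p1, p2, k3] as OpenCV has them; the pictures are not rectified), "rvec" (rotation vector, rad) and "tvec" (3), from world to camera coordinates, as OpenCV has them. Camera axes: x right, y down, z forward; pixel columns grow to the right and rows downward; lengths in m; the calibration is good to about 2 mm. A picture is of the moment at which its call begins: read the wrist's pose just before it. camera_model takes no time and is no camera call; for the wrist camera it gives the pose at the moment of the call.
- close_job(): hands the job in, once; it reports no verdict.
The state is a dict: "time_s": time; "joints": joint angles; "qd": joint speeds; "joint_torque": joint torques, N m; "tcp_pos": TCP position; "eef_rot": TCP orientation; "contact_force": force on the tool from outside, world axes, zero at the start; "moment": the same for the moment, N m; "gripper_width": finger opening in m.
Only numpy, scipy, OpenCV 4.12 (cv2) and the standard library are available. Lean on these libraries where they do the work, as an engineer would, in place of code of your own. Each camera call takes 0.05 s, during which the arm holds its last target.

## Working session

There is one attempt and no reset: what is moved stays moved. The work goes in short steps, Python scripts to look and compute and a tool call to move; the robot and the scene stay as the last step left them, time stands still between calls to the robot, and variables do not carry over. Pictures are saved under pics/ and viewed, and the job is handed in when it is done.

Besides the shell and the picture viewer there is one more tool, called as name([rows], argument=value, ...), one row to a line, values as JSON. step_arm: Moves the arm, as the interface text tells. Its arguments: {"type":"object","properties":{"steps":{"type":"array","items":{"type":"array"}},"fingers":{"type":"number"},"grip_force":{"type":"number"}},"required":["steps"]}

```bash
mkdir -p pics; ls; python3 - <<'E'
from plant import *
import cv2
print(get_state())
for n in ("scene","side","wrist"):
    m=camera_model(n); print(n,m)
    cv2.imwrite(f"pics/{n}0.png",capture(n))
E
```

```text
pics
{'time_s': 0.0, 'joints': array([-4.93242987e+01,  2.05921858e+01,  6.31937993e-01, -1.80642282e-02,
       -7.01348342e+01, -1.65069043e+01]), 'qd': array([ 0.02317534, -0.04683567,  0.01356687, -0.00668058, -0.00772314,
        0.0832367 ]), 'joint_torque': array([-1.19537628e-03, -5.82718670e+01,  2.93055439e+01,  6.99739069e+00,
        6.70002846e-03, -2.31056301e-04]), 'tcp_pos': array([ 0.27613862, -0.61542545,  0.2446067 ]), 'eef_rot': array([ 96.38221916,  89.903413  , 120.54486367]), 'contact_force': array([ 0.97888712,  0.38167657, -0.45155963]), 'moment': array([-0.02006521, -0.02610828, -0.02179764]), 'gripper_width': 0.087802577732424}
scene {'intrinsics': array([[469.11452012,   0.        , 320.61985375],
       [  0.        , 469.11452012, 233.2606332 ],
       [  0.        ,   0.        ,   1.        ]]), 'dist_coeffs': array([0.01792728, 0.        , 0.        , 0.        , 0.        ]), 'rvec': array([ 1.9600841 ,  1.59644941, -0.60439063]), 'tvec': array([-0.19786537, -0.36948933,  1.57221495])}
side {'intrinsics': array([[595.71327491,   0.        , 322.58083035],
       [  0.        , 595.71327491, 244.65844654],
       [  0.        ,   0.        ,   1.        ]]), 'dist_coeffs': array([0.06055168, 0.        , 0.        , 0.        , 0.        ]), 'rvec': array([ 2.0734232 , -0.82727998,  0.42737535]), 'tvec': array([-0.4080854 ,  0.35591212,  0.88188111])}
wrist {'intrinsics': array([[362.00625812,   0.        , 317.08684663],
       [  0.        , 362.00625812, 238.60795875],
       [  0.        ,   0.        ,   1.        ]]), 'dist_coeffs': array([-0.04477591,  0.        ,  0.        ,  0.        ,  0.        ]), 'rvec': array([-1.60729183, -2.48117049, -0.3764023 ]), 'tvec': array([ 0.67388699, -0.0376115 ,  0.3919819 ])}
```

View pics/scene0.png

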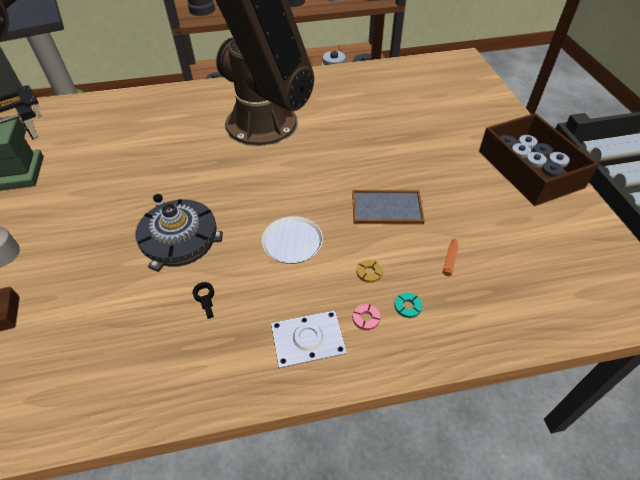

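View pics/side0.png

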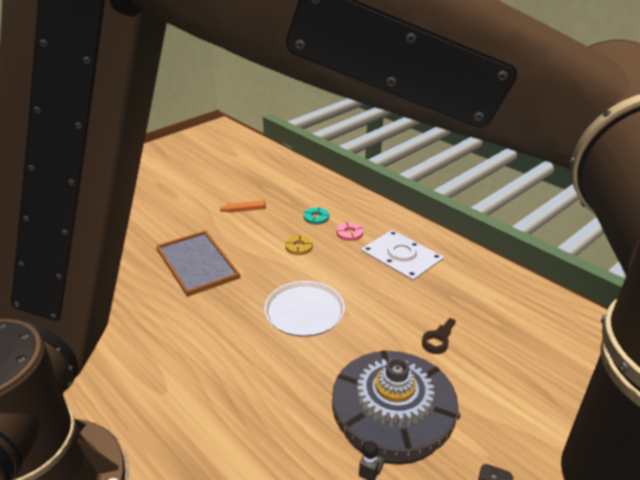

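View pics/wrist0.png

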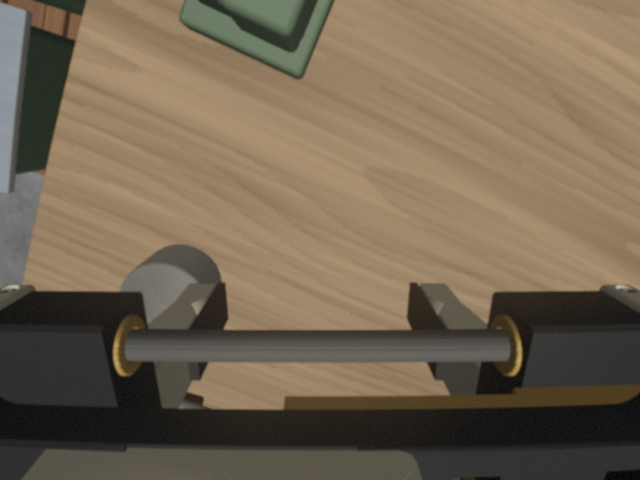

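New-ring candidates in the scene view: bronze grooved ring (370,271), pink (367,317), turquoise (408,305), and the worn ring on the shaft (173,222). I choose the bronze one and will check it in a crop.

```bash
cat > h.py <<'E'
from plant import *
import cv2, numpy as np
def ray(n,uv,m=None):
    m=m or camera_model(n)
    p=cv2.undistortPoints(np.array([[uv]],float),m["intrinsics"],m["dist_coeffs"])[0,0]
    R=cv2.Rodrigues(np.array(m["rvec"],float))[0]; t=np.array(m["tvec"]).ravel()
    return -R.T@t, R.T@np.array([p[0],p[1],1.])
def on(n,uv,z,m=None):
    c,d=ray(n,uv,m); return c+d*(z-c[2])/d[2]
def tri(l):
    A=np.zeros((3,3));b=np.zeros(3)
    for n,uv in l:
        c,d=ray(n,uv); d=d/np.linalg.norm(d); P=np.eye(3)-np.outer(d,d); A+=P;b+=P@c
    return np.linalg.solve(A,b)
def proj(n,X,m=None):
    m=m or camera_model(n)
    return cv2.projectPoints(np.array(X,float).reshape(-1,3),np.array(m["rvec"],float),np.array(m["tvec"],float),m["intrinsics"],m["dist_coeffs"])[0].reshape(-1,2)
def rot():
    from scipy.spatial.transform import Rotation as Ro
    return Ro.from_euler('xyz',get_state()["eef_rot"],degrees=True).as_matrix()
E
python3 - <<'E'
from h import *
s=cv2.imread("pics/scene0.png");d=cv2.imread("pics/side0.png")
def crop(i,x,y,w,h,f,n): cv2.imwrite(n,cv2.resize(i[y:y+h,x:x+w],None,fx=f,fy=f,interpolation=cv2.INTER_CUBIC))
crop(s,120,180,130,100,6,"pics/c1.png");crop(s,320,170,150,110,5,"pics/c2.png");crop(d,320,340,150,112,5,"pics/c3.png")
print(rot().round(3))
hsv=cv2.cvtColor(s,cv2.COLOR_BGR2HSV)
print(hsv[271,358:384].tolist())
E
```

```text
[[-0.001 -0.409  0.912]
 [ 0.001  0.912  0.409]
 [-1.     0.001 -0.   ]]
[[21, 161, 177], [21, 159, 180], [21, 158, 179], [21, 160, 179], [21, 158, 177], [21, 160, 179], [20, 143, 182], [17, 116, 187], [16, 110, 188], [16, 111, 188], [16, 110, 188], [16, 111, 188], [16, 110, 190], [16, 111, 191], [16, 109, 192], [16, 110, 192], [17, 133, 157], [20, 160, 166], [21, 160, 179], [21, 158, 181], [21, 158, 182], [21, 158, 182], [21, 159, 183], [21, 158, 182], [18, 127, 181], [16, 113, 183]]
```

View pics/c1.png

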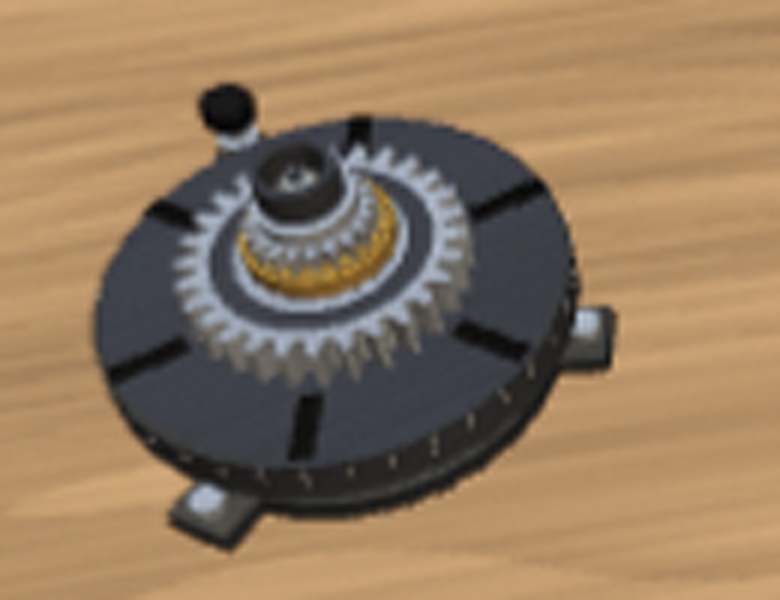

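View pics/c2.png

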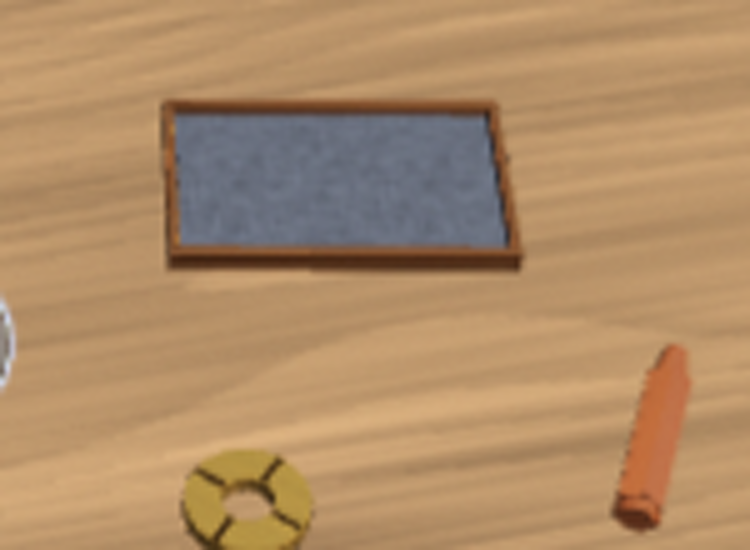

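View pics/c3.png

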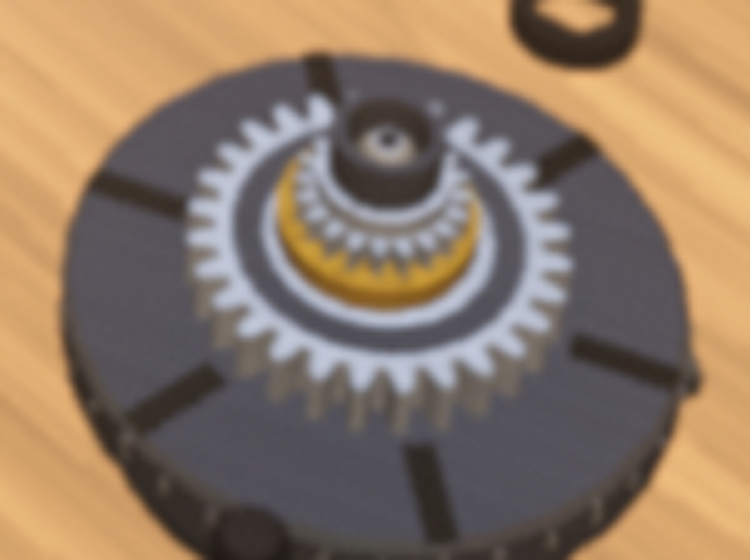

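```bash
cat > m.py <<'E'
from h import *
s=cv2.imread("pics/scene0.png");d=cv2.imread("pics/side0.png")
print("shaft tri",tri([("scene",(169.5,209.5)),("side",(397.4,368.4))]), on("scene",(169.5,209.5),.117),on("side",(397.4,368.4),.117))
print("knob",on("scene",(158,198),.07))
tc=[(163,102),(495,102),(520,255),(167,253)]
P=np.array([on("scene",(320+u/5,170+v/5),.014) for u,v in tc]);print("tray",P.round(4),P.mean(0))
def ell(n,img,lo,hi,box,z):
    x,y,w,h=box
    hs=cv2.cvtColor(img,cv2.COLOR_BGR2HSV)
    mk=cv2.inRange(hs,np.array(lo),np.array(hi)); q=np.zeros_like(mk);q[y:y+h,x:x+w]=mk[y:y+h,x:x+w]
    c=max(cv2.findContours(q,cv2.RETR_EXTERNAL,cv2.CHAIN_APPROX_NONE)[0],key=cv2.contourArea)
    hull=cv2.convexHull(c).reshape(-1,2)
    W=np.array([on(n,p,z)[:2] for p in hull.astype(float)],np.float32)
    print(n,len(c),cv2.minEnclosingCircle(W),cv2.boundingRect(c), "px center",c.reshape(-1,2).mean(0))
ell("scene",s,(19,140,90),(24,255,255),(345,250,50,40),.010)
ell("side",d,(19,140,60),(26,255,255),(275,225,50,40),.010)
ell("scene",s,(0,0,150),(180,60,255),(250,205,85,70),.014)
ell("side",d,(0,0,130),(180,60,255),(250,270,105,75),.014)
E
python3 m.py
```

```text
shaft tri [ 0.46559872 -0.26939587  0.11548097] [ 0.46746483 -0.26943653  0.117     ] [ 0.46432561 -0.26971831  0.117     ]
knob [ 0.36959689 -0.31141696  0.07      ]
tray [[0.3922 0.2152 0.014 ]
 [0.4315 0.3995 0.014 ]
 [0.5462 0.3734 0.014 ]
 [0.5057 0.1891 0.014 ]] [0.46892283 0.29429862 0.014     ]
scene 74 ((0.6713452935218811, 0.1888822615146637), 0.033389583230018616) (357, 260, 25, 21) px center [368.78378378 270.74324324]
side 63 ((0.6693388223648071, 0.19074609875679016), 0.03316613286733627) (285, 235, 27, 17) px center [298.28571429 243.34920635]
scene 154 ((0.5327014327049255, 0.017739038914442062), 0.08068513870239258) (262, 216, 61, 47) px center [291.93506494 239.26623377]
side 193 ((0.5309208035469055, 0.018893025815486908), 0.08167484402656555) (264, 281, 81, 55) px center [304.19689119 307.84455959]
```

step_arm([
  [[0, 0, 0], 1],
  [[0, 0, 0], 1],
  [[0, 0, 0], 1],
  [[0, 0, 0], 1],
  [[0, 0, 0], 0.02],
  [[0, 0, 0], 0],
], fingers=0, grip_force=25)

```text
time_s: 0.65
tcp_pos: [0.2762, -0.6157, 0.2453]
eef_rot: [122.7, 90.0, 122.9]
contact_force: [-0.2, 0.2, 1.1]
gripper_width: 0.0875
```

step_arm([
  [[0, 0.95, 0.5], 0],
  [[0, 0.95, 0.5], 0],
  [[0, 0.95, 0.5], 0],
  [[0, 0.95, 0.5], 0],
  [[0, 0.95, 0.5], 0],
  [[0, 0.95, 0.5], 0],
  [[0, 0.95, 0.5], 0],
  [[0, 0.95, 0.5], 0],
  [[0, 0.95, 0.5], 0],
  [[0, 0.95, 0.5], 0],
  [[0, 0.95, 0.5], 0],
  [[0, 0.95, 0.5], 0],
  [[0, 0.95, 0.5], 0],
  [[0, 0.95, 0.5], 0],
  [[0, 0.95, 0.5], 0],
  [[0, 0.95, 0.5], 0],
  [[0, 0.95, 0.5], 0],
  [[0, 0.6, 0.5], 0],
  [[0, 0, 0], 0],
])

```text
time_s: 2.23
tcp_pos: [0.4574, -0.2789, 0.2457]
eef_rot: [4.1, 90.0, 4.5]
contact_force: [-0.3, -0.7, 0.2]
gripper_width: 0.0873
```

```bash
python3 - <<'E'
from h import *
g=get_state();print(g["time_s"],g["tcp_pos"],g["contact_force"],g["gripper_width"]);print(rot().round(4))
cv2.imwrite("pics/w1.png",capture("wrist"))
for P in [(.4655,-.2695,.123),(.4655,-.2695,.117)]: print(proj("wrist",P))
for c in [(367,317),(408,305)]: print(on("scene",c,.01))
E
```

```text
2.2333 [ 0.45744477 -0.27893906  0.24571189] [-0.30721324 -0.73339926  0.15852632] 0.08734772450670289
[[ 8.0e-04 -6.6e-03  1.0e+00]
 [ 1.0e-04  1.0e+00  6.6e-03]
 [-1.0e+00  1.0e-04  8.0e-04]]
[[329.93595317 248.48499271]]
[[329.67712718 246.01167574]]
[0.79752588 0.14776125 0.01      ]
[0.78601867 0.24924657 0.01      ]
```

View pics/w1.png

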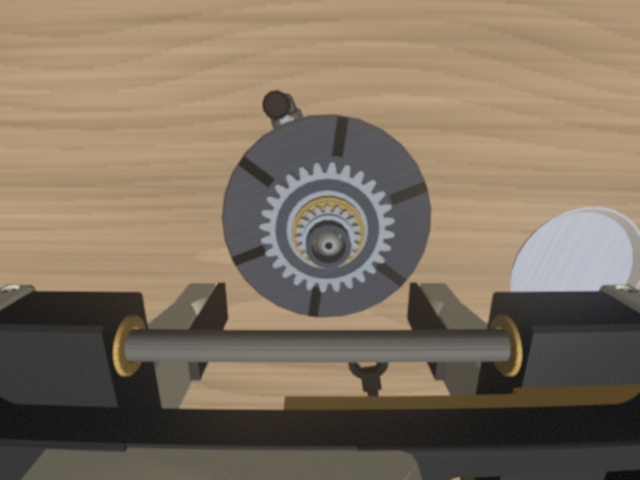

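```bash
python3 - <<'E'
from h import *
i=cv2.imread("pics/w1.png")
cv2.imwrite("pics/w1c.png",cv2.resize(i[195:285,270:390],None,fx=6.5,fy=6.5,interpolation=cv2.INTER_CUBIC))
print(on("wrist",(329,244),.117))
E
```

```text
[ 0.46384998 -0.27005487  0.117     ]
```

View pics/w1c.png

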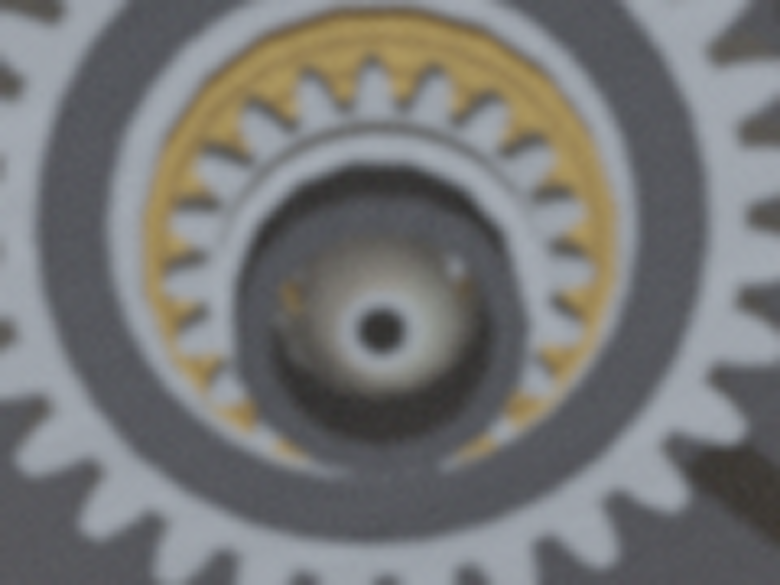

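step_arm([
  [[0, 0.44, 0.38], 0],
  [[0.8, 0, 0], 0],
  [[0.8, 0, 0], 0],
  [[0.8, 0, 0], 0],
  [[0.8, 0, 0], 0],
  [[0.8, 0, 0], 0],
  [[0, 0, 0], 0],
  [[0, 0, 0], 0],
])

```text
time_s: 2.95
tcp_pos: [0.463, -0.2722, 0.1652]
eef_rot: [174.8, 89.9, 174.9]
contact_force: [0.6, 1.0, 0.4]
gripper_width: 0.0873
```

```bash
cat > st.py <<'E'
from h import *
import sys
name=sys.argv[1] if len(sys.argv)>1 else "x"
cams=sys.argv[2:] or ["wrist"]
for k,c in enumerate(cams):
    g=get_state();print(round(g["time_s"],2),g["tcp_pos"].round(4),g["contact_force"].round(1),g["gripper_width"].round(4),(np.degrees(np.arctan2(*rot()[:2,1][::-1]))-90).round(2))
    cv2.imwrite(f"pics/{name}_{c}{k}.png",capture(c))
E
python3 st.py a wrist wrist wrist
```

```text
Traceback (most recent call last):
  File "st.py", line 6, in <module>
    g=get_state();print(round(g["time_s"],2),g["tcp_pos"].round(4),g["contact_force"].round(1),g["gripper_width"].round(4),(np.degrees(np.arctan2(*rot()[:2,1][::-1]))-90).round(2))
                                                                                               ^^^^^^^^^^^^^^^^^^^^^^^^
AttributeError: 'float' object has no attribute 'round'
```

```bash
sed -i 's/g\["gripper_width"\].round(4)/round(g["gripper_width"],4)/' st.py; python3 st.py a wrist wrist wrist
```

```text
2.95 [ 0.463  -0.2722  0.1652] [0.6 1.  0.4] 0.0873 0.07
3.0 [ 0.4638 -0.2723  0.1661] [ 0.3 -0.4 -0.2] 0.0877 0.08
3.05 [ 0.4641 -0.2723  0.1665] [ 0.1 -0.2  0.4] 0.0874 0.07
```

View pics/a_wrist2.png

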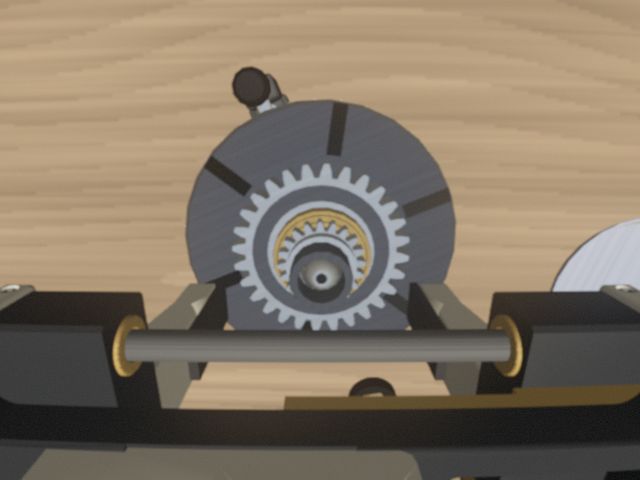

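```bash
python3 - <<'E'
from h import *
print(get_state()["tcp_pos"],on("wrist",(321,278),.117), proj("wrist",(.465,-.27,.117)))
E
```

```text
[ 0.46429196 -0.27227636  0.16676793] [ 0.46605673 -0.26972909  0.117     ] [[320.52975466 276.28128557]]
```

step_arm([
  [[0, 0.11, 0.06], 0],
  [[0.65, 0, 0], 0],
  [[0.65, 0, 0], 0],
  [[0.62, 0, 0], 0],
  [[0, 0, 0], 0],
  [[0, 0, 0], 0],
  [[0, 0, 0], 0],
])

```text
time_s: 3.68
tcp_pos: [0.4655, -0.2698, 0.1282]
eef_rot: [-23.4, 89.9, -23.3]
contact_force: [-0.1, -0.0, -0.7]
gripper_width: 0.0879
```

step_arm([
  [[0, 0, 0], 0],
  [[0, 0, 0], 0],
  [[0, 0, 0], 0],
  [[0, 0, 0], 0],
  [[0, 0, 0], 0],
  [[0, 0, 0], 0],
  [[0, 0, 0], 0],
  [[0, 0, 0], 0],
  [[0, 0, 0], 0],
  [[0, 0, 0], 0],
], fingers=1, grip_force=20)

```text
time_s: 4.52
tcp_pos: [0.4648, -0.2697, 0.1271]
eef_rot: [-180.0, 90.0, -179.9]
contact_force: [0.0, 0.2, 0.0]
gripper_width: 0.0359
```

```bash
python3 st.py b wrist side
```

```text
4.52 [ 0.4648 -0.2697  0.1271] [0.  0.2 0. ] 0.0359 0.05
4.57 [ 0.4649 -0.2697  0.1272] [0.3 0.1 0.8] 0.0361 0.05
```

View pics/b_side1.png

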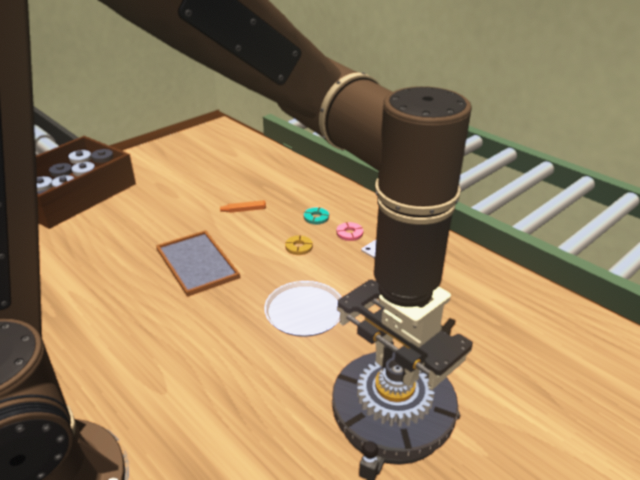

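step_arm([
  [[-0.3, 0, 0], 0],
  [[-0.6, 0, 0], 0],
  [[-0.8, 0, 0], 0],
  [[-0.8, 0, 0], 0],
  [[-0.5, 0.5, 0], 0],
  [[0, 0.9, 0], 0],
  [[0, 1, 0], 0],
  [[0, 1, 0], 0],
  [[0, 1, 0], 0],
  [[0, 1, 0], 0],
  [[0, 1, 0], 0],
  [[0, 1, 0], 0],
  [[0, 1, 0], 0],
  [[0, 1, 0], 0],
  [[0, 1, 0], 0],
  [[0, 1, 0], 0],
  [[0, 1, 0], 0],
  [[0, 1, 0], 0],
  [[0, 1, 0], 0],
  [[0, 1, 0], 0],
])

```text
time_s: 6.28
tcp_pos: [0.464, 0.0396, 0.1874]
eef_rot: [66.1, 90.0, 66.2]
contact_force: [0.2, -0.7, -0.2]
gripper_width: 0.0356
```

step_arm([
  [[0, 1, 0], 0],
  [[0, 1, 0], 0],
  [[0, 1, 0], 0],
  [[0, 1, 0], 0],
  [[0, 1, 0], 0],
  [[0, 1, 0], 0],
  [[0, 1, 0], 0],
  [[0, 1, 0], 0],
  [[0, 1, 0], 0],
  [[0, 1, 0], 0],
  [[0, 0.8, 0], 0],
  [[0, 0.2, 0], 0],
  [[0, 0, 0], 0],
  [[0, 0, 0], 0],
  [[0, 0, 0], 0],
])

```text
time_s: 7.53
tcp_pos: [0.4642, 0.2576, 0.1871]
eef_rot: [-136.2, 90.0, -136.2]
contact_force: [0.5, 0.1, -0.5]
gripper_width: 0.0356
```

```bash
python3 st.py c wrist scene
```

```text
7.53 [0.4642 0.2576 0.1871] [ 0.5  0.1 -0.5] 0.0356 0.03
7.58 [0.4643 0.2575 0.1872] [-0.  -0.9 -0.3] 0.0357 0.01
```

View pics/c_wrist0.png

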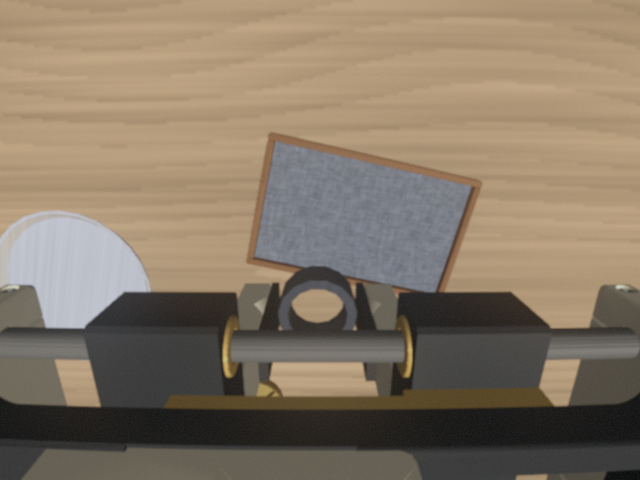

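```bash
python3 - <<'E'
from h import *
a,b,c=[on("wrist",p,.014) for p in [(271,134),(480,183),(248,262)]]
print(a,b,c,(b+c)/2,np.linalg.norm(a-b),np.linalg.norm(a-c))
E
```

```text
[0.38949884 0.21944515 0.014     ] [0.43011521 0.40008127 0.014     ] [0.50353817 0.19392442 0.014     ] [0.46682669 0.29700284 0.014     ] 0.18514615200830836 0.11686006811461296
```

step_arm([
  [[0.8, 0, 0], 0],
  [[0.9, 0, 0], 0],
  [[0.9, 0, 0], 0],
  [[0.9, 0, 0], 0],
  [[0.9, 0, 0], 0],
  [[0.9, 0, 0], 0],
  [[0.9, 0, 0], 0],
  [[0.7, 0, 0], 0],
  [[0.4, 0, 0], 0],
  [[0.3, 0, 0], 0],
  [[0.15, 0, 0], 0],
  [[0, 0, 0], 0],
  [[0, 0, 0], 0],
  [[0, 0, 0], 0],
])

```text
time_s: 8.8
tcp_pos: [0.4648, 0.2587, 0.0329]
eef_rot: [46.1, 89.9, 46.2]
contact_force: [-0.8, -0.3, -0.8]
gripper_width: 0.0358
```

step_arm([
  [[0.04, 0, 0], 0],
  [[0.04, 0, 0], 0],
  [[0.04, 0, 0], 0],
  [[0, 0, 0], 0],
  [[0, 0, 0], 0],
])

```text
time_s: 9.22
tcp_pos: [0.4644, 0.2583, 0.0298]
eef_rot: [-102.2, 90.0, -102.2]
contact_force: [-1.6, 0.4, -0.6]
gripper_width: 0.0354
```

step_arm([
  [[0.04, 0, 0], 0],
  [[0.03, 0, 0], 0],
  [[0.03, 0, 0], 0],
  [[0, 0, 0], 0],
  [[0, 0, 0], 0],
])

```text
time_s: 9.63
tcp_pos: [0.4644, 0.2584, 0.0281]
eef_rot: [22.2, 90.0, 22.2]
contact_force: [-2.2, -0.4, 5.5]
gripper_width: 0.0359
```

step_arm([
  [[0, 0, 0], 0],
  [[0, 0, 0], 0],
  [[0, 0, 0], 0],
  [[0, 0, 0], 0],
  [[-0.3, 0, 0], 0],
  [[-0.8, 0, 0], 0],
  [[-0.8, 0, 0], 0],
  [[-1, 0, 0], 0],
  [[-1, 0, 0], 0],
  [[-1, 0, 0], 0],
  [[-1, 0, 0], 0],
  [[-1, 0, 0], 0],
  [[0, 0, 0], 0],
  [[0, 0, 0], 0],
], fingers=0.48)

```text
time_s: 10.8
tcp_pos: [0.4649, 0.2588, 0.1673]
eef_rot: [49.3, 89.8, 49.4]
contact_force: [0.4, -0.2, -0.7]
gripper_width: 0.0457
```

```bash
python3 st.py d wrist side
```

```text
10.8 [0.4649 0.2588 0.1673] [ 0.4 -0.2 -0.7] 0.0457 0.05
10.85 [0.4643 0.2583 0.1662] [-0.1  0.2 -1.2] 0.0456 0.04
```

View pics/d_wrist0.png

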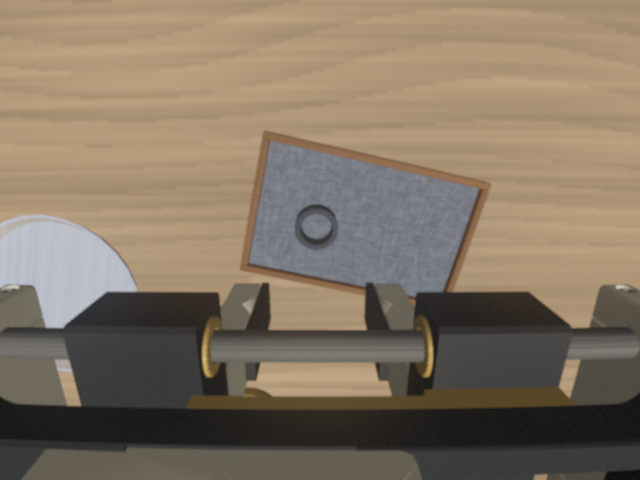

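View pics/d_side1.png

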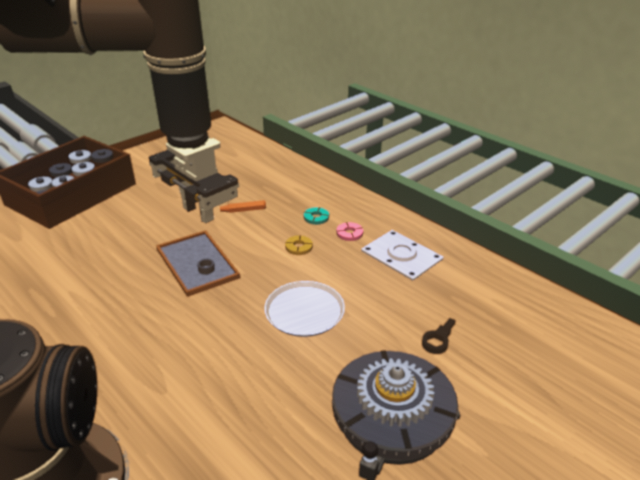

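step_arm([
  [[0, -1, 0], 0],
  [[0, -1, 0], 0],
  [[0, -1, 0], 0],
  [[0, -1, 0], 0],
  [[0, -1, 0], 0],
  [[0, -1, 0], 0],
  [[0, -1, 0], 0],
  [[0, -1, 0], 0],
  [[0, -1, 0], 0],
  [[0, -1, 0], 0],
  [[0, -1, 0], 0],
  [[0, -1, 0], 0],
  [[0, -1, 0], 0],
  [[0, -1, 0], 0],
  [[0, -1, 0], 0],
  [[0, -1, 0], 0],
  [[0, -1, 0], 0],
  [[0, -1, 0], 0],
  [[0, -1, 0], 0],
  [[0, -1, 0], 0],
], fingers=0.2)

```text
time_s: 12.57
tcp_pos: [0.464, -0.1427, 0.1648]
eef_rot: [-179.0, 89.9, -178.9]
contact_force: [-0.0, -0.3, -1.0]
gripper_width: 0.0697
```

step_arm([
  [[0, -1, 0], 0],
  [[0, -1, 0], 0],
  [[0, -1, 0], 0],
  [[0, -1, 0], 0],
  [[0, -1, 0], 0],
  [[0, -0.9, 0], 0],
  [[0, -0.5, 0.05], 0],
  [[0, 0, 0], 0],
  [[0, 0, 0], 0],
  [[0, 0, 0], 0],
  [[0, 0, 0], 0],
])

```text
time_s: 13.48
tcp_pos: [0.4657, -0.2689, 0.1656]
eef_rot: [149.4, 90.0, 149.5]
contact_force: [-0.1, 0.2, -0.2]
gripper_width: 0.0698
```

```bash
python3 st.py e wrist wrist; python3 - <<'E'
from h import *
i=cv2.imread("pics/e_wrist1.png")
cv2.imwrite("pics/e_c.png",cv2.resize(i[210:330,230:410],None,fx=4,fy=4,interpolation=cv2.INTER_CUBIC))
print(get_state()["tcp_pos"],proj("wrist",(.465,-.27,.117)))
E
```

```text
13.48 [ 0.4657 -0.2689  0.1656] [-0.1  0.2 -0.2] 0.0698 0.09
13.53 [ 0.4658 -0.2689  0.1658] [ 0.3 -0.1  0.1] 0.0701 0.1
[ 0.46591297 -0.26895818  0.16583233] [[314.66767428 274.30687427]]
```

View pics/e_c.png

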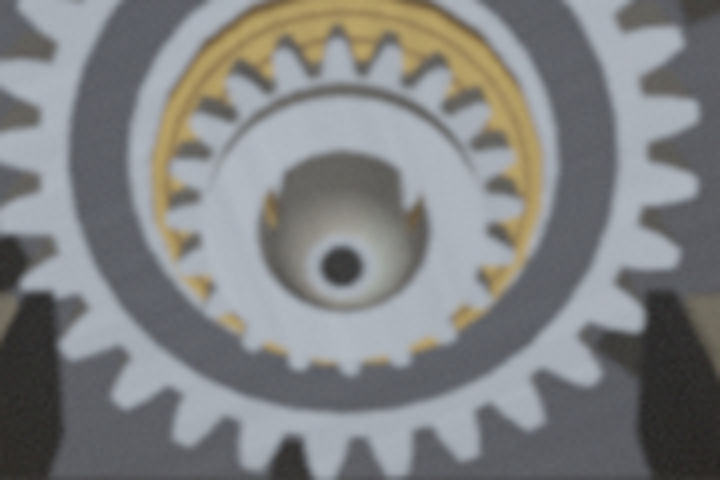

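step_arm([
  [[0.6, -0.02, 0], 0],
  [[0.8, 0, 0], 0],
  [[0.6, 0, 0], 0],
  [[0.3, 0, 0], 0],
  [[0.1, 0, 0], 0],
  [[0, 0, 0], 0],
  [[0, 0, 0], 0],
  [[0, 0, 0], 0],
])

```text
time_s: 14.25
tcp_pos: [0.4664, -0.2701, 0.1186]
eef_rot: [-16.0, 89.9, -16.0]
contact_force: [-0.5, -0.4, 0.6]
gripper_width: 0.0704
```

step_arm([
  [[0, 0, 0], 0],
  [[0, 0, 0], 0],
  [[0, 0, 0], 0],
  [[0, 0, 0], 0],
  [[0, 0, 0], 0],
  [[0, 0, 0], 0],
  [[0, 0, 0], 0],
], fingers=1, grip_force=25)

```text
time_s: 14.83
tcp_pos: [0.4659, -0.2701, 0.1178]
eef_rot: [-9.1, 90.0, -9.1]
contact_force: [0.3, 0.9, 0.9]
gripper_width: 0.0411
```

```bash
python3 st.py f wrist side
```

```text
14.83 [ 0.4659 -0.2701  0.1178] [0.3 0.9 0.9] 0.0411 0.05
14.88 [ 0.4659 -0.2701  0.1178] [0.1 1.1 1. ] 0.0407 0.05
```

View pics/f_wrist0.png

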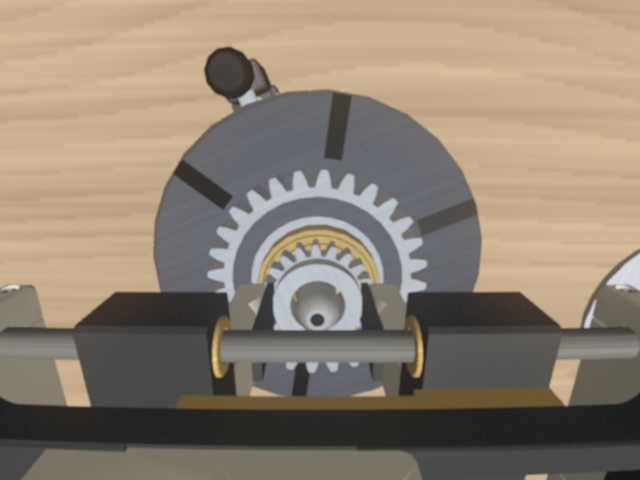

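step_arm([
  [[-0.3, 0, 0], 0],
  [[-0.6, 0, 0], 0],
  [[-0.8, 0, 0], 0],
  [[-0.8, 0, 0], 0],
  [[-0.6, 0.4, 0], 0],
  [[0, 0.9, 0], 0],
  [[0, 1, 0], 0],
  [[0, 1, 0], 0],
  [[0, 1, 0], 0],
  [[0, 1, 0], 0],
  [[0, 1, 0], 0],
  [[0, 1, 0], 0],
  [[0, 1, 0], 0],
  [[0, 1, 0], 0],
  [[0, 1, 0], 0],
  [[0, 1, 0], 0],
  [[0, 1, 0], 0],
  [[0, 1, 0], 0],
  [[0, 1, 0], 0],
  [[0, 1, 0], 0],
])

```text
time_s: 16.6
tcp_pos: [0.4653, 0.0368, 0.18]
eef_rot: [125.6, 90.0, 125.7]
contact_force: [0.0, 0.7, -1.9]
gripper_width: 0.0409
```

step_arm([
  [[0, 1, 0.1], 0],
  [[0, 1, 0.1], 0],
  [[0, 1, 0.1], 0],
  [[0, 1, 0.1], 0],
  [[0, 1, 0.1], 0],
  [[0, 1, 0], 0],
  [[0, 1, 0], 0],
  [[0, 1, 0], 0],
  [[0, 1, 0], 0],
  [[0, 1, 0], 0],
  [[0, 1, 0], 0],
  [[0, 1, 0], 0],
  [[0, 1, 0], 0],
  [[0, 1, 0], 0],
  [[0, 0.8, 0], 0],
  [[0, 0.2, 0], 0],
  [[0, 0, 0], 0],
  [[0, 0, 0], 0],
  [[0, 0, 0], 0],
])

```text
time_s: 18.18
tcp_pos: [0.4752, 0.3353, 0.1796]
eef_rot: [-132.6, 90.0, -132.6]
contact_force: [0.0, 0.1, -1.6]
gripper_width: 0.041
```

```bash
python3 st.py g wrist side
```

```text
18.18 [0.4752 0.3353 0.1796] [ 0.   0.1 -1.6] 0.041 0.03
18.23 [0.4753 0.3352 0.1798] [ 0.4  0.6 -1.8] 0.0409 0.02
```

View pics/g_wrist0.png

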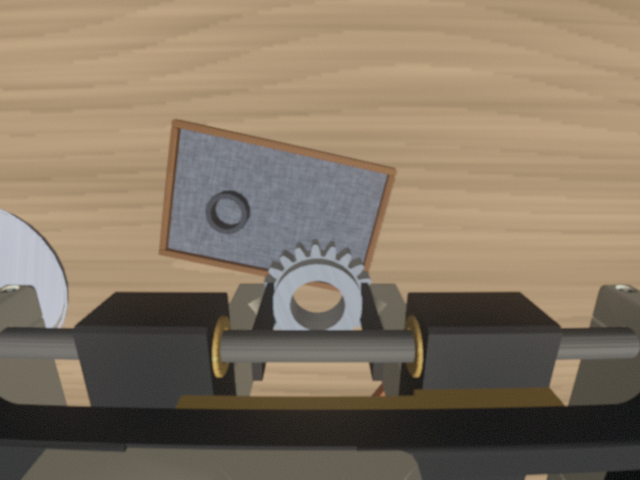

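step_arm([
  [[0.7, 0, 0], 0],
  [[0.9, 0, 0], 0],
  [[0.9, 0, 0], 0],
  [[0.9, 0, 0], 0],
  [[0.9, 0, 0], 0],
  [[0.9, 0, 0], 0],
  [[0.8, 0, 0], 0],
  [[0.5, 0, 0], 0],
  [[0.3, 0, 0], 0],
  [[0.15, 0, 0], 0],
  [[0, 0, 0], 0],
  [[0, 0, 0], 0],
  [[0, 0, 0], 0],
])

```text
time_s: 19.37
tcp_pos: [0.4757, 0.3364, 0.0417]
eef_rot: [49.3, 89.9, 49.3]
contact_force: [-0.7, -0.0, -1.8]
gripper_width: 0.041
```

step_arm([
  [[0.05, 0, 0], 0],
  [[0.04, 0, 0], 0],
  [[0.04, 0, 0], 0],
  [[0, 0, 0], 0],
  [[0, 0, 0], 0],
])

```text
time_s: 19.78
tcp_pos: [0.4753, 0.336, 0.0382]
eef_rot: [54.2, 90.0, 54.2]
contact_force: [-0.2, -0.3, -1.7]
gripper_width: 0.041
```

step_arm([
  [[0.03, 0, 0], 0],
  [[0.03, 0, 0], 0],
  [[0.03, 0, 0], 0],
  [[0, 0, 0], 0],
  [[0, 0, 0], 0],
])

```text
time_s: 20.2
tcp_pos: [0.4754, 0.336, 0.0368]
eef_rot: [26.2, 90.0, 26.3]
contact_force: [-2.8, -2.1, 5.1]
gripper_width: 0.0408
```

Contact. Release slightly, rise.

step_arm([
  [[0, 0, 0], 0],
  [[0, 0, 0], 0],
  [[0, 0, 0], 0],
  [[0, 0, 0], 0],
  [[-0.3, 0, 0], 0],
  [[-0.8, 0, 0], 0],
  [[-0.8, 0, 0], 0],
  [[-1, 0, 0], 0],
  [[-1, 0, 0], 0],
  [[-1, 0, 0], 0],
  [[-1, 0, 0], 0],
  [[-0.5, 0, 0], 0],
  [[0, 0, 0], 0],
  [[0, 0, 0], 0],
], fingers=0.42)

```text
time_s: 21.37
tcp_pos: [0.4753, 0.336, 0.1645]
eef_rot: [72.7, 89.9, 72.7]
contact_force: [-0.3, 0.2, -0.1]
gripper_width: 0.0509
```

```bash
python3 st.py k wrist side
```

```text
21.37 [0.4753 0.336  0.1645] [-0.3  0.2 -0.1] 0.0509 0.03
21.42 [0.4749 0.3356 0.1636] [ 0.4 -0.6 -0.5] 0.0505 0.03
```

View pics/k_wrist0.png

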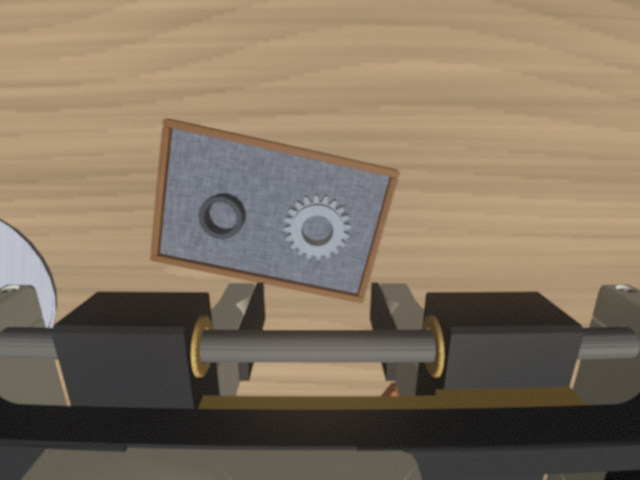

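step_arm([
  [[0, -1, 0], 0],
  [[0, -1, 0], 0],
  [[0, -1, 0], 0],
  [[0, -1, 0], 0],
  [[0, -1, 0], 0],
  [[0, -1, 0], 0],
  [[0, -1, 0], 0],
  [[0, -1, 0], 0],
  [[0, -1, 0], 0],
  [[0, -1, 0], 0],
  [[0, -1, 0], 0],
  [[0, -1, 0], 0],
  [[0, -1, 0], 0],
  [[0, -1, 0], 0],
  [[0, -1, 0], 0],
  [[0, -1, 0], 0],
  [[0, -1, 0], 0],
  [[0, -1, 0], 0],
  [[0, -1, 0], 0],
  [[0, -1, 0], 0],
], fingers=0)

```text
time_s: 23.13
tcp_pos: [0.4743, -0.0663, 0.1641]
eef_rot: [-176.6, 90.0, -176.6]
contact_force: [0.4, -0.5, -0.8]
gripper_width: 0.0879
```

step_arm([
  [[0, -1, -0.1], 0],
  [[0, -1, -0.1], 0],
  [[0, -1, -0.1], 0],
  [[0, -1, -0.1], 0],
  [[0, -1, -0.05], 0],
  [[0, -1, 0], 0],
  [[0, -1, 0], 0],
  [[0, -1, 0], 0],
  [[0, -1, 0], 0],
  [[0, -0.9, 0], 0],
  [[0, -0.4, 0], 0],
  [[0, 0, 0], 0],
  [[0, 0, 0], 0],
  [[0, 0, 0], 0],
  [[0, 0, 0], 0],
])

```text
time_s: 24.38
tcp_pos: [0.4666, -0.2696, 0.1644]
eef_rot: [78.5, 90.0, 78.5]
contact_force: [0.4, 0.1, 0.2]
gripper_width: 0.0875
```

```bash
python3 st.py l wrist side;python3 - <<'E'
from h import *
print(get_state()["tcp_pos"],proj("wrist",(.4658,-.2698,.117)))
E
```

```text
24.38 [ 0.4666 -0.2696  0.1644] [0.4 0.1 0.2] 0.0875 0.07
24.43 [ 0.4667 -0.2695  0.1645] [ 0.4 -0.  -0.1] 0.0876 0.09
[ 0.46683938 -0.26948377  0.16448275] [[315.88558412 275.03172804]]
```

View pics/l_wrist0.png

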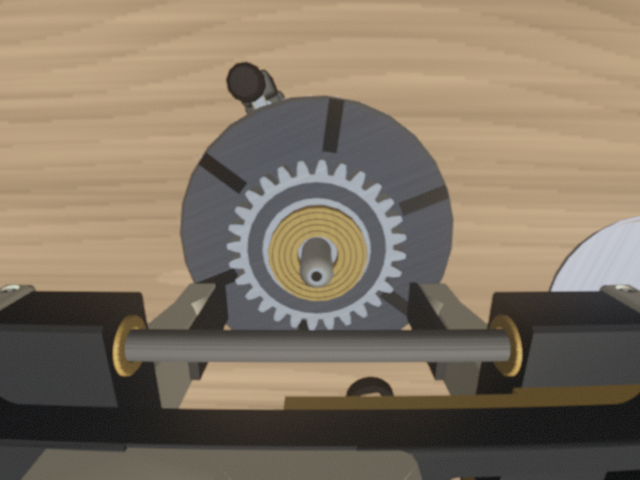

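step_arm([
  [[0.6, 0, -0.04], 0],
  [[0.8, 0, 0], 0],
  [[0.8, 0, 0], 0],
  [[0.6, 0, 0], 0],
  [[0.4, 0, 0], 0],
  [[0.15, 0, 0], 0],
  [[0, 0, 0], 0],
  [[0, 0, 0], 0],
  [[0, 0, 0], 0],
  [[0, 0, 0], 0],
])

```text
time_s: 25.32
tcp_pos: [0.4665, -0.2702, 0.0981]
eef_rot: [-14.2, 89.9, -14.2]
contact_force: [-0.2, 0.5, -0.3]
gripper_width: 0.0876
```

step_arm([
  [[0, 0, 0], 0],
  [[0, 0, 0], 0],
  [[0, 0, 0], 0],
  [[0, 0, 0], 0],
  [[0, 0, 0], 0],
  [[0, 0, 0], 0],
], fingers=1, grip_force=35)

```text
time_s: 25.82
tcp_pos: [0.466, -0.2701, 0.0975]
eef_rot: [20.9, 90.0, 20.9]
contact_force: [-0.3, 1.0, 1.8]
gripper_width: 0.0632
```

```bash
python3 st.py n wrist side
```

```text
25.82 [ 0.466  -0.2701  0.0975] [-0.3  1.   1.8] 0.0632 0.05
25.87 [ 0.4661 -0.2701  0.0975] [-0.8  0.8  2.3] 0.063 0.05
```

View pics/n_wrist0.png

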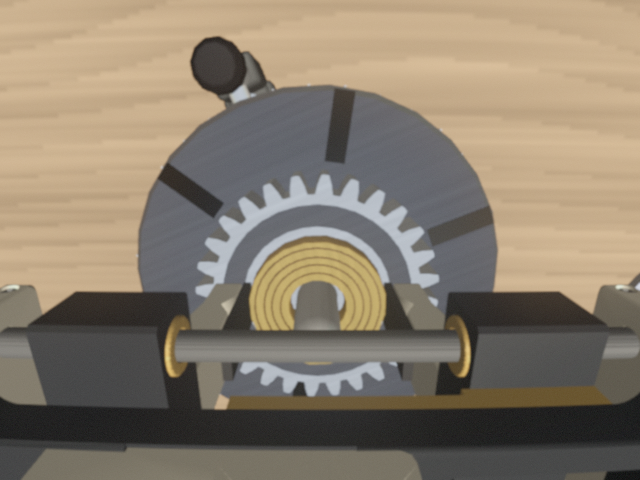

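step_arm([
  [[-0.3, 0, 0], 0],
  [[-0.6, 0, 0], 0],
  [[-0.8, 0, 0], 0],
  [[-0.8, 0, 0], 0],
  [[-0.8, 0, 0], 0],
  [[0, 0.5, 0.1], 0],
  [[0, 0.9, 0.2], 0],
  [[0, 1, 0.3], 0],
  [[0, 1, 0.3], 0],
  [[0, 1, 0.3], 0],
  [[0, 1, 0.3], 0],
  [[0, 1, 0.3], 0],
  [[0, 1, 0.3], 0],
  [[0, 1, 0.3], 0],
  [[0, 1, 0.3], 0],
  [[0, 1, 0.2], 0],
  [[0, 1, 0.2], 0],
  [[0, 1, 0.2], 0],
  [[0, 1, 0], 0],
  [[0, 1, 0], 0],
])

```text
time_s: 27.58
tcp_pos: [0.531, 0.0193, 0.1624]
eef_rot: [-175.0, 89.9, -175.0]
contact_force: [-0.1, -0.1, -2.8]
gripper_width: 0.0631
```

step_arm([
  [[0, 0, 0.3], 0],
  [[0, 0, 0], 0],
  [[0.6, 0, 0], 0],
  [[0.9, 0, 0], 0],
  [[0.9, 0, 0], 0],
  [[0.9, 0, 0], 0],
  [[0.9, 0, 0], 0],
  [[0.9, 0, 0], 0],
  [[0.7, 0, 0], 0],
  [[0.3, 0, 0], 0],
  [[0, 0, 0], 0],
  [[0, 0, 0], 0],
])

```text
time_s: 28.58
tcp_pos: [0.5377, 0.0177, 0.0414]
eef_rot: [-144.6, 90.0, -144.5]
contact_force: [0.5, -0.6, -3.0]
gripper_width: 0.0628
```

```bash
python3 st.py o side scene
```

```text
28.58 [0.5377 0.0177 0.0414] [ 0.5 -0.6 -3. ] 0.0628 0.03
28.63 [0.5382 0.0179 0.042 ] [ 0.8  0.8 -2.9] 0.063 0.04
```

View pics/o_side0.png

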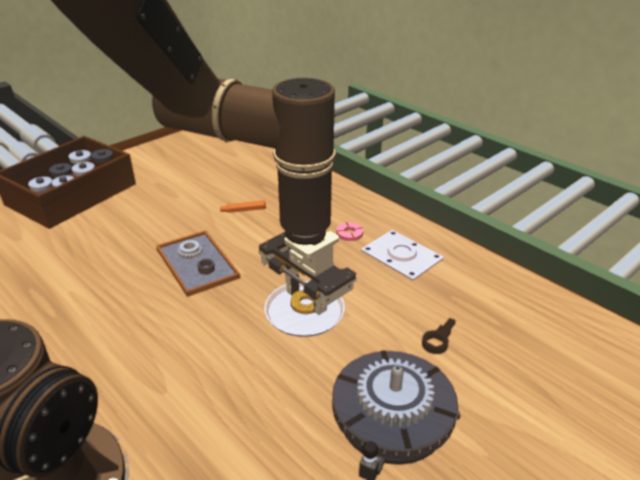

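step_arm([
  [[0.3, 0, -0.15], 0],
  [[0.25, 0, -0.15], 0],
  [[0.1, 0, 0], 0],
  [[0.05, 0, 0], 0],
  [[0.03, 0, 0], 0],
  [[0, 0, 0], 0],
  [[0, 0, 0], 0],
  [[0, 0, 0], 0],
])

```text
time_s: 29.35
tcp_pos: [0.532, 0.018, 0.0269]
eef_rot: [9.4, 90.0, 9.4]
contact_force: [0.8, 1.0, -2.8]
gripper_width: 0.0628
```

step_arm([
  [[0.03, 0, 0], 0],
  [[0.03, 0, 0], 0],
  [[0, 0, 0], 0],
  [[0, 0, 0], 0],
])

```text
time_s: 29.68
tcp_pos: [0.532, 0.018, 0.0264]
eef_rot: [8.0, 90.0, 8.1]
contact_force: [-3.2, 0.3, 6.2]
gripper_width: 0.0626
```

step_arm([
  [[0, 0, 0], 0],
  [[0, 0, 0], 0],
  [[0, 0, 0], 0],
  [[0, 0, 0], 0],
  [[-0.3, 0, 0], 0],
  [[-0.8, 0, 0], 0],
  [[-0.9, 0, 0], 0],
  [[-1, 0, 0], 0],
  [[-1, 0, 0], 0],
  [[-1, 0, 0], 0],
  [[-1, 0, 0], 0],
  [[0, 0, 0], 0],
  [[0, 0, 0], 0],
], fingers=0.16)

```text
time_s: 30.77
tcp_pos: [0.5325, 0.0182, 0.1472]
eef_rot: [22.1, 89.8, 22.1]
contact_force: [-0.7, -0.1, -0.7]
gripper_width: 0.074
```

```bash
python3 st.py p wrist side
```

```text
30.77 [0.5325 0.0182 0.1472] [-0.7 -0.1 -0.7] 0.074 0.05
30.82 [0.5318 0.018  0.146 ] [-0.1 -0.1 -0.8] 0.0737 0.03
```

View pics/p_wrist0.png

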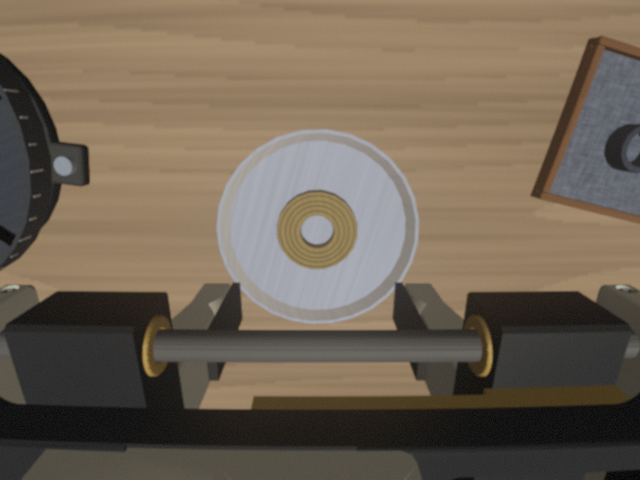

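step_arm([
  [[0, 0.4, 0.3], 0],
  [[0, 0.9, 0.7], 0],
  [[0, 1, 0.8], 0],
  [[0, 1, 0.8], 0],
  [[0, 1, 0.8], 0],
  [[0, 1, 0.8], 0],
  [[0, 1, 0.8], 0],
  [[0, 1, 0.8], 0],
  [[0, 1, 0.8], 0],
  [[0, 0.3, 0.3], 0],
  [[0, 0, 0], 0],
  [[0, 0, 0], 0],
  [[0, 0, 0], 0],
  [[0, 0, 0], 0],
], fingers=0)

```text
time_s: 32.03
tcp_pos: [0.6691, 0.1893, 0.1454]
eef_rot: [-155.9, 90.0, -155.9]
contact_force: [0.5, -0.2, 0.0]
gripper_width: 0.0873
```

```bash
python3 st.py q wrist side;python3 - <<'E'
from h import *
print(get_state()["tcp_pos"],proj("wrist",(.6703,.1898,.012)))
i=cv2.imread("pics/q_wrist0.png");hs=cv2.cvtColor(i,cv2.COLOR_BGR2HSV)
print(hs[150:290:8,316].tolist())
E
```

```text
32.03 [0.6691 0.1893 0.1454] [ 0.5 -0.2  0. ] 0.0873 0.02
32.08 [0.6692 0.1894 0.1457] [-0.2 -0.8 -0.1] 0.0876 0.01
[0.66932047 0.18942567 0.14591625] [[317.10367618 234.47713437]]
[[17, 83, 160], [16, 83, 159], [16, 86, 158], [17, 81, 169], [17, 82, 172], [17, 87, 158], [21, 124, 146], [21, 122, 150], [21, 124, 150], [17, 87, 156], [17, 88, 156], [17, 87, 146], [17, 92, 144], [21, 122, 150], [21, 127, 147], [22, 122, 150], [16, 86, 155], [17, 90, 150]]
```

View pics/q_wrist0.png

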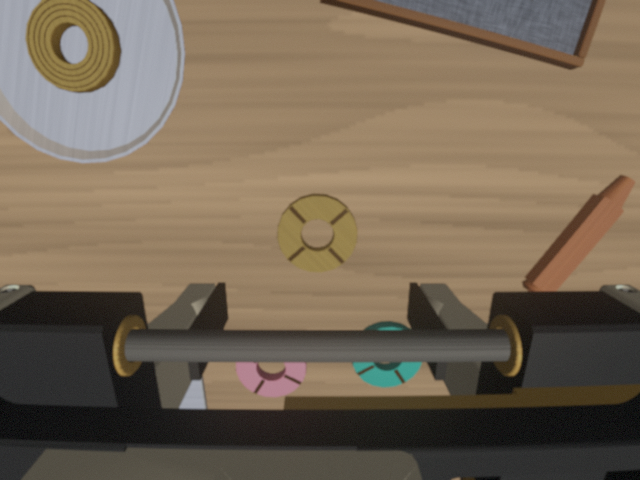

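step_arm([
  [[0.7, 0, 0], 0],
  [[0.9, 0, 0], 0],
  [[0.9, 0, 0], 0],
  [[0.9, 0, 0], 0],
  [[0.9, 0, 0], 0],
  [[0.9, 0, 0], 0],
  [[0.6, 0, 0], 0],
  [[0.25, 0, 0], 0],
  [[0.1, 0, 0], 0],
  [[0, 0, 0], 0],
  [[0, 0, 0], 0],
  [[0, 0, 0], 0],
  [[0, 0, 0], 0],
])

```text
time_s: 33.22
tcp_pos: [0.6701, 0.1904, 0.0236]
eef_rot: [29.6, 89.9, 29.7]
contact_force: [0.6, -0.9, 0.4]
gripper_width: 0.0875
```

step_arm([
  [[0, 0, 0], 0],
  [[0, 0, 0], 0],
  [[0, 0, 0], 0],
  [[0, 0, 0], 0],
  [[0, 0, 0], 0],
  [[0, 0, 0], 0],
], fingers=1)

```text
time_s: 33.72
tcp_pos: [0.6696, 0.19, 0.0227]
eef_rot: [-115.8, 90.0, -115.7]
contact_force: [-1.4, -0.9, 1.3]
gripper_width: 0.0621
```

```bash
python3 st.py r wrist side;python3 - <<'E'
from h import *
i=cv2.imread("pics/r_wrist0.png")
cv2.imwrite("pics/r_c.png",cv2.resize(i[200:400,220:420],None,fx=3,fy=3,interpolation=cv2.INTER_CUBIC))
E
```

```text
33.72 [0.6696 0.19   0.0227] [-1.4 -0.9  1.3] 0.0621 0.05
33.77 [0.6696 0.19   0.0226] [-1.4 -1.2  1.9] 0.0625 0.05
```

View pics/r_c.png

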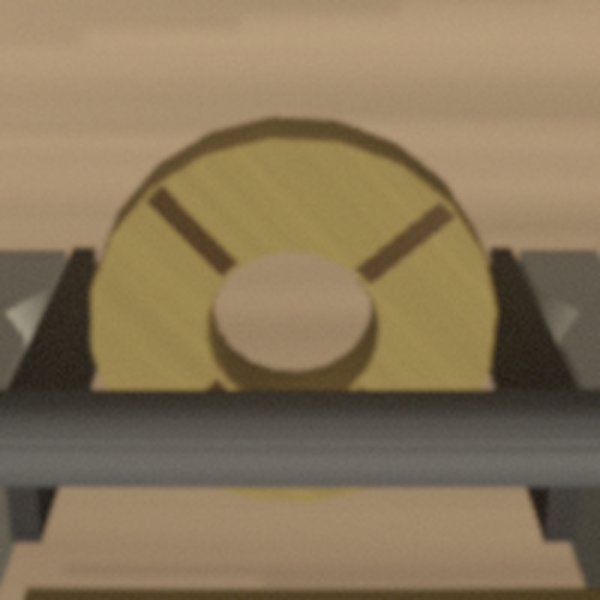

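```bash
python3 - <<'E'
from h import *
g=get_state()["tcp_pos"]
print(g,on("wrist",(318.3,304),.012)-g, proj("wrist",(.6696,.19,.012)))
E
```

```text
[0.66963633 0.18999296 0.02262887] [-0.00222763  0.00091806 -0.01062887] [[316.32677089 308.24968605]]
```

step_arm([
  [[-0.3, 0, 0], 0],
  [[-0.6, 0, 0], 0],
  [[-0.9, 0, 0], 0],
  [[-1, 0, 0], 0],
  [[-1, 0, 0], 0],
  [[-1, 0, 0], 0],
  [[-1, -0.5, -0.2], 0],
  [[-1, -1, -0.5], 0],
  [[-0.3, -1, -0.5], 0],
  [[0, -1, -0.5], 0],
  [[0, -1, -0.5], 0],
  [[0, -1, -0.5], 0],
  [[0, -1, -0.5], 0],
  [[0, -1, -0.5], 0],
  [[0, -1, -0.5], 0],
  [[0, -1, -0.5], 0],
  [[0, -1, -0.5], 0],
  [[0, -1, -0.5], 0],
  [[0, -1, -0.5], 0],
  [[0, -1, -0.5], 0],
])

```text
time_s: 35.48
tcp_pos: [0.5352, -0.0808, 0.1655]
eef_rot: [24.0, 90.0, 24.1]
contact_force: [0.9, 0.2, -3.2]
gripper_width: 0.0623
```

step_arm([
  [[0, -1, -0.5], 0],
  [[0, -1, -0.5], 0],
  [[0, -1, -0.5], 0],
  [[0, -1, -0.5], 0],
  [[0, -1, -0.5], 0],
  [[0, -1, -0.5], 0],
  [[0, -1, -0.3], 0],
  [[0, -1, -0.2], 0],
  [[0, -1, 0], 0],
  [[0, -0.5, 0], 0],
  [[0, 0, 0], 0],
  [[0, 0, 0], 0],
  [[0, 0, 0], 0],
  [[0, 0, 0], 0],
])

```text
time_s: 36.65
tcp_pos: [0.4661, -0.2694, 0.1647]
eef_rot: [59.2, 90.0, 59.3]
contact_force: [-0.4, 0.6, -3.3]
gripper_width: 0.0625
```

```bash
python3 st.py s wrist side;python3 - <<'E'
from h import *
i=cv2.imread("pics/s_wrist0.png")
cv2.imwrite("pics/s_c.png",cv2.resize(i[200:400,200:440],None,fx=3,fy=3,interpolation=cv2.INTER_CUBIC))
i=cv2.imread("pics/s_side1.png")
cv2.imwrite("pics/s_d.png",cv2.resize(i[280:430,300:500],None,fx=4,fy=4,interpolation=cv2.INTER_CUBIC))
E
```

```text
36.65 [ 0.4661 -0.2694  0.1647] [-0.4  0.6 -3.3] 0.0625 0.09
36.7 [ 0.4662 -0.2694  0.1647] [ 0.   1.1 -3.3] 0.0627 0.1
```

View pics/s_c.png

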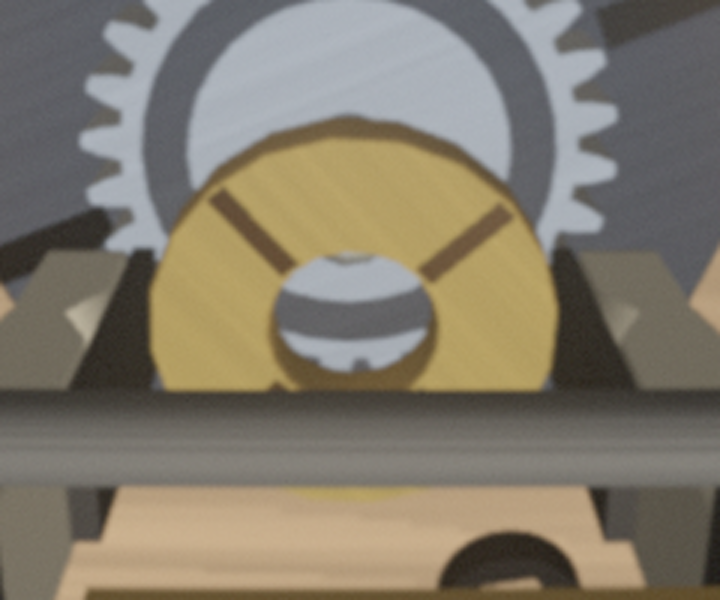

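View pics/s_d.png

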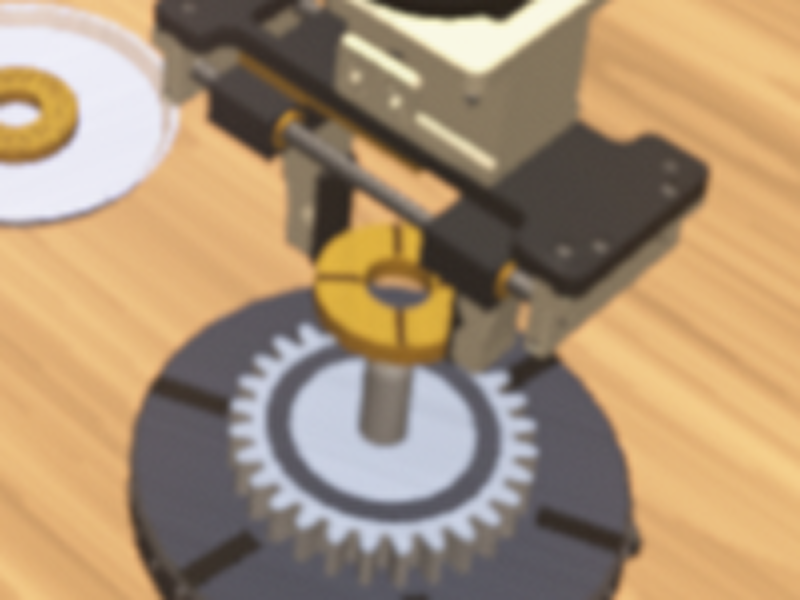

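step_arm([
  [[0.4, -0.05, -0.03], 0],
  [[0.5, 0, 0], 0],
  [[0.3, 0, 0], 0],
  [[0.2, 0, 0], 0],
  [[0.1, 0, 0], 0],
  [[0.1, 0, 0], 0],
  [[0.1, 0, 0], 0],
  [[0, 0, 0], 0],
  [[0, 0, 0], 0],
])

```text
time_s: 37.5
tcp_pos: [0.4655, -0.2711, 0.1306]
eef_rot: [-25.6, 90.0, -25.5]
contact_force: [-0.8, 0.3, -3.6]
gripper_width: 0.0623
```

```bash
python3 st.py t wrist;python3 - <<'E'
from h import *
i=cv2.imread("pics/t_wrist0.png")
cv2.imwrite("pics/t_c.png",cv2.resize(i[200:400,200:440],None,fx=3,fy=3,interpolation=cv2.INTER_CUBIC))
E
```

```text
37.5 [ 0.4655 -0.2711  0.1306] [-0.8  0.3 -3.6] 0.0623 0.05
```

View pics/t_c.png

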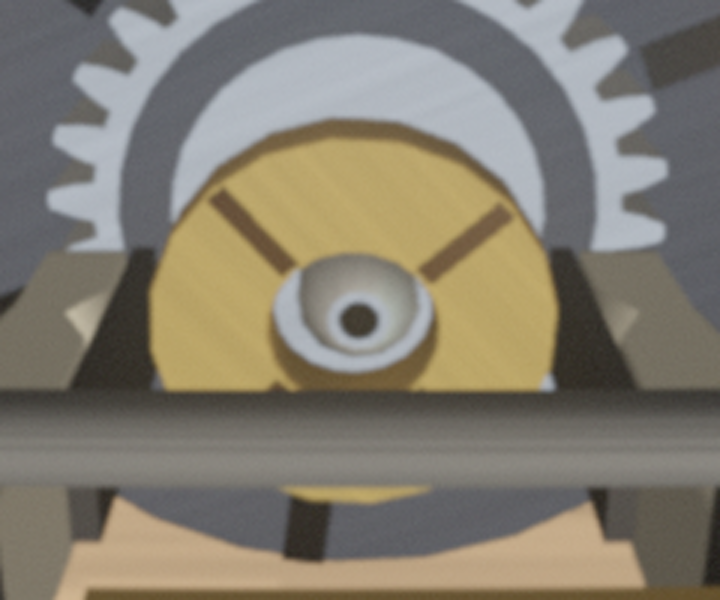

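step_arm([
  [[0.2, 0.03, 0], 0],
  [[0.3, 0, 0], 0],
  [[0.3, 0, 0], 0],
  [[0.3, 0, 0], 0],
  [[0.2, 0, 0], 0],
  [[0.1, 0, 0], 0],
  [[0.1, 0, 0], 0],
  [[0, 0, 0], 0],
  [[0, 0, 0], 0],
  [[0, 0, 0], 0],
])

```text
time_s: 38.38
tcp_pos: [0.4656, -0.2705, 0.1008]
eef_rot: [-16.5, 90.0, -16.5]
contact_force: [-0.4, -0.5, -2.8]
gripper_width: 0.0623
```

step_arm([
  [[0.04, 0, 0], 0],
  [[0.04, 0, 0], 0],
  [[0, 0, 0], 0],
  [[0, 0, 0], 0],
])

```text
time_s: 38.72
tcp_pos: [0.4654, -0.2705, 0.099]
eef_rot: [-4.2, 90.0, -4.1]
contact_force: [0.0, -0.4, -3.1]
gripper_width: 0.062
```

step_arm([
  [[0.03, 0, 0], 0],
  [[0.03, 0, 0], 0],
  [[0.02, 0, 0], 0],
  [[0, 0, 0], 0],
  [[0, 0, 0], 0],
])

```text
time_s: 39.13
tcp_pos: [0.4655, -0.2705, 0.0976]
eef_rot: [-29.3, 90.0, -29.3]
contact_force: [-1.9, 1.4, 0.8]
gripper_width: 0.0624
```

step_arm([
  [[0, 0, 0], 0],
  [[0, 0, 0], 0],
  [[0, 0, 0], 0],
  [[0, 0, 0], 0],
  [[-0.3, 0, 0], 0],
  [[-0.8, 0, 0], 0],
  [[-0.9, 0, 0], 0],
  [[-0.9, 0, 0], 0],
  [[-0.5, 0, 0], 0],
  [[0, 0, 0], 0],
  [[0, 0, 0], 0],
], fingers=0.1)

```text
time_s: 40.05
tcp_pos: [0.4656, -0.2704, 0.1658]
eef_rot: [1.0, 89.9, 1.1]
contact_force: [-0.0, 0.6, -0.1]
gripper_width: 0.0787
```

```bash
python3 st.py u wrist
```

```text
40.05 [ 0.4656 -0.2704  0.1658] [-0.   0.6 -0.1] 0.0787 0.04
```

View pics/u_wrist0.png

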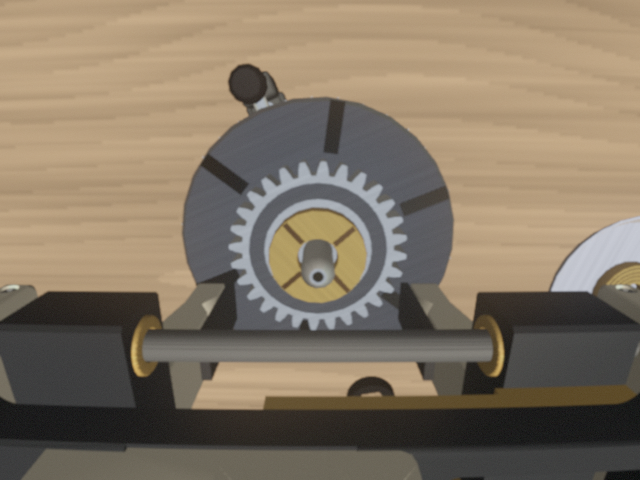

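step_arm([
  [[0, 0.5, 0], 0],
  [[0, 1, 0], 0],
  [[0, 1, 0], 0],
  [[0, 1, 0], 0],
  [[0, 1, 0], 0],
  [[0, 1, 0], 0],
  [[0, 1, 0], 0],
  [[0, 1, 0], 0],
  [[0, 1, 0], 0],
  [[0, 1, 0], 0],
  [[0, 1, 0], 0],
  [[0, 1, 0], 0],
  [[0, 1, 0], 0],
  [[0, 1, 0], 0],
  [[0, 1, 0], 0],
  [[0, 1, 0], 0],
  [[0, 1, 0.1], 0],
  [[0, 1, 0.1], 0],
  [[0, 1, 0.1], 0],
  [[0, 1, 0.1], 0],
], fingers=0.35)

```text
time_s: 41.77
tcp_pos: [0.4722, 0.1206, 0.1644]
eef_rot: [-150.1, 89.9, -150.0]
contact_force: [-0.7, -0.1, -0.3]
gripper_width: 0.0569
```

step_arm([
  [[0, 1, 0.1], 0],
  [[0, 1, 0], 0],
  [[0, 1, 0], 0],
  [[0, 1, 0], 0],
  [[0, 1, 0], 0],
  [[0, 1, 0], 0],
  [[0, 1, 0], 0],
  [[0, 1, 0], 0],
  [[0, 1, 0], 0],
  [[0, 1, 0], 0],
  [[0, 0.8, 0], 0],
  [[0, 0, 0], 0],
  [[0, 0, 0], 0],
  [[0, 0, 0], 0],
  [[0, 0, 0], 0],
])

```text
time_s: 43.02
tcp_pos: [0.4748, 0.335, 0.1652]
eef_rot: [-136.9, 90.0, -136.9]
contact_force: [-0.7, 0.5, 0.4]
gripper_width: 0.0569
```

```bash
python3 st.py v wrist wrist
```

```text
43.02 [0.4748 0.335  0.1652] [-0.7  0.5  0.4] 0.0569 0.02
43.07 [0.4749 0.335  0.1654] [-1.   0.2 -0. ] 0.057 0.01
```

View pics/v_wrist0.png

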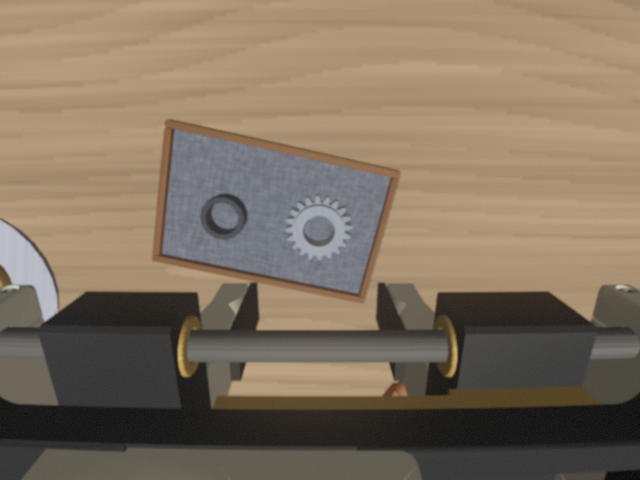

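step_arm([
  [[0.7, 0.04, 0.02], 0],
  [[0.9, 0, 0], 0],
  [[0.9, 0, 0], 0],
  [[0.9, 0, 0], 0],
  [[0.9, 0, 0], 0],
  [[0.9, 0, 0], 0],
  [[0.6, 0, 0], 0],
  [[0.4, 0, 0], 0],
  [[0.2, 0, 0], 0],
  [[0, 0, 0], 0],
  [[0, 0, 0], 0],
  [[0, 0, 0], 0],
  [[0, 0, 0], 0],
])

```text
time_s: 44.2
tcp_pos: [0.4757, 0.3368, 0.0383]
eef_rot: [50.6, 89.9, 50.7]
contact_force: [0.3, -0.8, 0.1]
gripper_width: 0.0568
```

step_arm([
  [[0, 0, 0], 0],
  [[0, 0, 0], 0],
  [[0, 0, 0], 0],
  [[0, 0, 0], 0],
  [[0, 0, 0], 0],
], fingers=1, grip_force=25)

```text
time_s: 44.62
tcp_pos: [0.4754, 0.3364, 0.0376]
eef_rot: [44.5, 90.0, 44.5]
contact_force: [-0.3, 0.3, 3.4]
gripper_width: 0.0404
```

step_arm([
  [[-0.3, 0, 0], 0],
  [[-0.6, 0, 0], 0],
  [[-0.9, 0, 0], 0],
  [[-1, 0, 0], 0],
  [[-1, 0, 0], 0],
  [[-1, 0, 0], 0],
  [[-1, 0, 0], 0],
  [[-1, 0, 0], 0],
  [[-0.6, 0, 0], 0],
  [[0, 0, 0], 0],
])

```text
time_s: 45.45
tcp_pos: [0.4763, 0.3373, 0.1886]
eef_rot: [47.1, 89.7, 47.2]
contact_force: [-0.5, -0.1, -1.4]
gripper_width: 0.0405
```

```bash
python3 st.py w wrist wrist
```

```text
45.45 [0.4763 0.3373 0.1886] [-0.5 -0.1 -1.4] 0.0405 0.07
45.5 [0.4756 0.3368 0.1867] [-0.3  0.7 -1.9] 0.0405 0.05
```

View pics/w_wrist0.png

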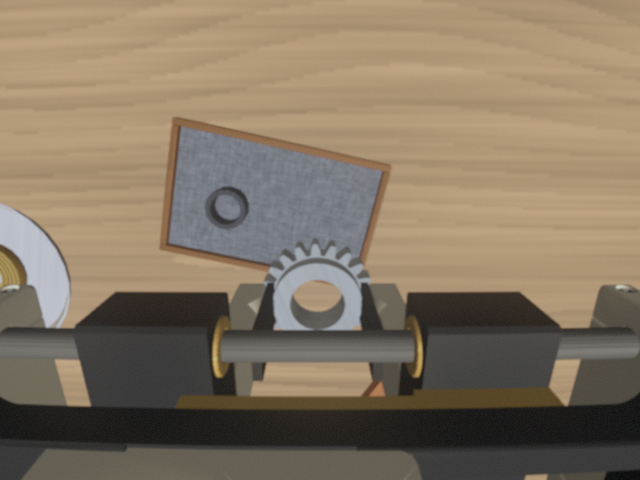

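step_arm([
  [[0, -0.5, 0], 0],
  [[0, -1, 0], 0],
  [[0, -1, 0], 0],
  [[0, -1, 0], 0],
  [[0, -1, 0], 0],
  [[0, -1, 0], 0],
  [[0, -1, 0], 0],
  [[0, -1, 0], 0],
  [[0, -1, 0], 0],
  [[0, -1, 0], 0],
  [[0, -1, 0], 0],
  [[0, -1, 0], 0],
  [[0, -1, 0], 0],
  [[0, -1, 0], 0],
  [[0, -1, 0], 0],
  [[0, -1, 0], 0],
  [[0, -1, -0.1], 0],
  [[0, -1, -0.1], 0],
  [[0, -1, -0.1], 0],
  [[0, -1, -0.1], 0],
])

```text
time_s: 47.22
tcp_pos: [0.4662, -0.0561, 0.1852]
eef_rot: [-178.8, 90.0, -178.9]
contact_force: [-0.1, 0.5, -1.7]
gripper_width: 0.0403
```

step_arm([
  [[0, -1, -0.09], 0],
  [[0, -1, 0], 0],
  [[0, -1, 0], 0],
  [[0, -1, 0], 0],
  [[0, -1, 0], 0],
  [[0, -1, 0], 0],
  [[0, -1, 0], 0],
  [[0, -1, 0], 0],
  [[0, -1, 0], 0],
  [[0, -1, 0], 0],
  [[0, -0.8, 0], 0],
  [[0, 0, 0], 0],
  [[0, 0, 0], 0],
  [[0, 0, 0], 0],
  [[0, 0, 0], 0],
])

```text
time_s: 48.47
tcp_pos: [0.4653, -0.2695, 0.1854]
eef_rot: [124.7, 90.0, 124.8]
contact_force: [-0.3, -0.9, -1.6]
gripper_width: 0.0409
```

```bash
python3 st.py x wrist wrist
```

```text
48.47 [ 0.4653 -0.2695  0.1854] [-0.3 -0.9 -1.6] 0.0409 0.04
48.52 [ 0.4656 -0.2693  0.1854] [ 0.3  0.3 -2.6] 0.0405 0.07
```

View pics/x_wrist1.png

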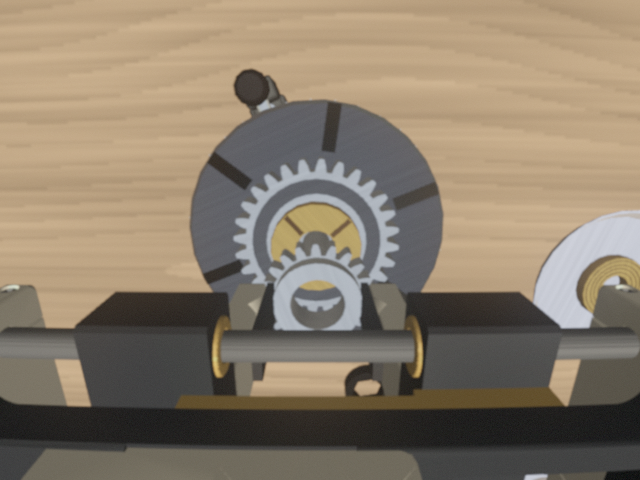

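step_arm([
  [[0.5, -0.05, 0], 0],
  [[0.7, 0, 0], 0],
  [[0.5, 0, 0], 0],
  [[0.2, 0, 0], 0],
  [[0.1, 0, 0], 0],
  [[0.1, 0, 0], 0],
  [[0.1, 0, 0], 0],
  [[0, 0, 0], 0],
  [[0, 0, 0], 0],
  [[0, 0, 0], 0],
])

```text
time_s: 49.4
tcp_pos: [0.4662, -0.2707, 0.1417]
eef_rot: [-14.6, 90.0, -14.5]
contact_force: [-0.1, 0.5, -1.0]
gripper_width: 0.0407
```

```bash
python3 st.py y wrist;python3 - <<'E'
from h import *
i=cv2.imread("pics/y_wrist0.png")
cv2.imwrite("pics/y_c.png",cv2.resize(i[200:400,200:440],None,fx=3,fy=3,interpolation=cv2.INTER_CUBIC))
E
```

```text
49.4 [ 0.4662 -0.2707  0.1417] [-0.1  0.5 -1. ] 0.0407 0.05
```

View pics/y_c.png

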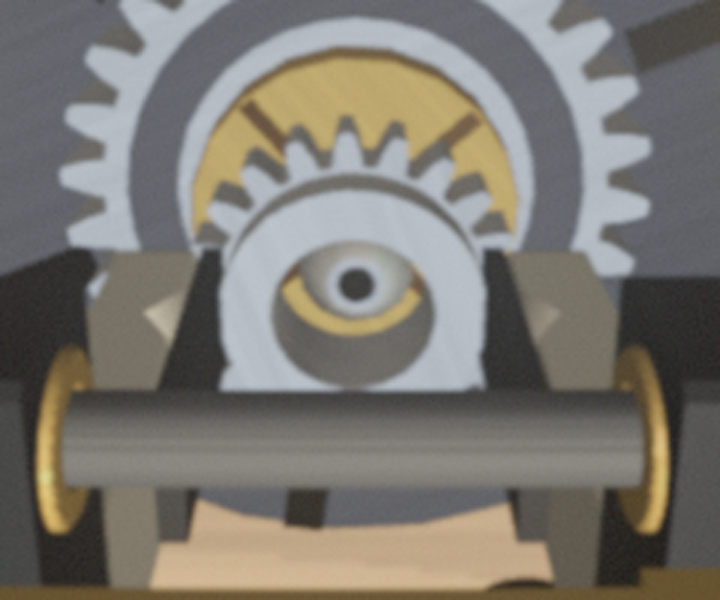

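Centred on the shaft. Lower.

step_arm([
  [[0.2, 0, 0], 0],
  [[0.3, 0, 0], 0],
  [[0.2, 0, 0], 0],
  [[0.15, 0, 0], 0],
  [[0.1, 0, 0], 0],
  [[0.05, 0, 0], 0],
  [[0.05, 0, 0], 0],
  [[0, 0, 0], 0],
  [[0, 0, 0], 0],
  [[0, 0, 0], 0],
])

```text
time_s: 50.28
tcp_pos: [0.4662, -0.2707, 0.1205]
eef_rot: [-17.3, 90.0, -17.3]
contact_force: [-0.4, -0.0, -1.2]
gripper_width: 0.0404
```

step_arm([
  [[0.04, 0, 0], 0],
  [[0.03, 0, 0], 0],
  [[0, 0, 0], 0],
  [[0, 0, 0], 0],
])

```text
time_s: 50.62
tcp_pos: [0.466, -0.2707, 0.1189]
eef_rot: [156.2, 90.0, 156.2]
contact_force: [0.1, 0.6, -1.9]
gripper_width: 0.0405
```

step_arm([
  [[0.03, 0, 0], 0],
  [[0.02, 0, 0], 0],
  [[0, 0, 0], 0],
  [[0, 0, 0], 0],
])

```text
time_s: 50.95
tcp_pos: [0.4661, -0.2707, 0.1186]
eef_rot: [-38.0, 90.0, -38.0]
contact_force: [-1.8, 1.7, 5.3]
gripper_width: 0.0405
```

step_arm([
  [[0, 0, 0], 0],
  [[0, 0, 0], 0],
  [[0, 0, 0], 0],
  [[0, 0, 0], 0],
  [[-0.3, 0, 0], 0],
  [[-0.8, 0, 0], 0],
  [[-0.8, 0, 0], 0],
  [[-0.5, 0, 0], 0],
  [[0, 0, 0], 0],
  [[0, 0, 0], 0],
], fingers=0.4)

```text
time_s: 51.78
tcp_pos: [0.4663, -0.2707, 0.1664]
eef_rot: [-1.5, 89.9, -1.5]
contact_force: [0.7, 0.5, -0.7]
gripper_width: 0.0527
```

```bash
python3 st.py z wrist side
```

```text
51.78 [ 0.4663 -0.2707  0.1664] [ 0.7  0.5 -0.7] 0.0527 0.04
51.83 [ 0.4658 -0.2705  0.1657] [-0.2  0.9 -0.9] 0.0531 0.03
```

View pics/z_wrist0.png

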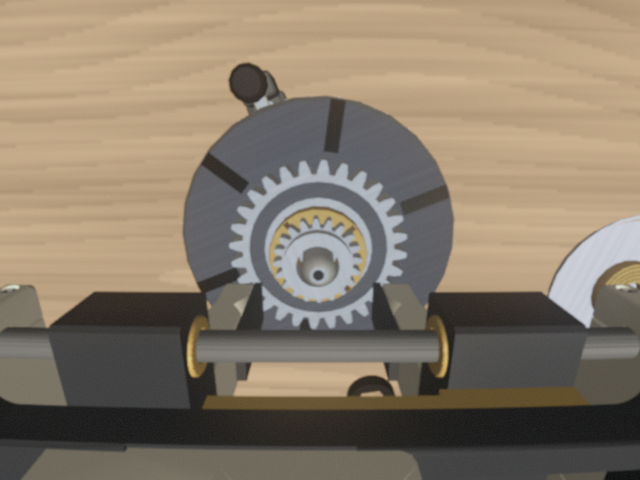

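Pinion is seated on the new ring around the shaft, hub up. Next, the sleeve.

step_arm([
  [[0, 0.5, 0], 0],
  [[0, 1, 0], 0],
  [[0, 1, 0], 0],
  [[0, 1, 0], 0],
  [[0, 1, 0], 0],
  [[0, 1, 0], 0],
  [[0, 1, 0], 0],
  [[0, 1, 0], 0],
  [[0, 1, 0], 0],
  [[0, 1, 0], 0],
  [[0, 1, 0], 0],
  [[0, 1, 0], 0],
  [[0, 1, 0], 0],
  [[0, 1, 0], 0],
  [[0, 1, 0], 0],
  [[0, 1, 0], 0],
  [[0, 1, 0], 0],
  [[0, 1, 0], 0],
  [[0, 1, 0], 0],
  [[0, 1, 0], 0],
])

```text
time_s: 53.55
tcp_pos: [0.4649, 0.1204, 0.1653]
eef_rot: [-150.9, 89.9, -150.8]
contact_force: [0.0, 0.1, -0.9]
gripper_width: 0.0525
```

step_arm([
  [[0, 1, 0], 0],
  [[0, 1, 0], 0],
  [[0, 1, 0], 0],
  [[0, 1, 0], 0],
  [[0, 1, 0], 0],
  [[0, 1, 0], 0],
  [[0, 0.9, -0.05], 0],
  [[0, 0, 0], 0],
  [[0, 0, 0], 0],
  [[0, 0, 0], 0],
  [[0, 0, 0], 0],
])

```text
time_s: 54.47
tcp_pos: [0.4642, 0.2566, 0.1656]
eef_rot: [-137.3, 90.0, -137.3]
contact_force: [0.1, 0.2, 0.5]
gripper_width: 0.0525
```

```bash
python3 st.py A wrist wrist; python3 -c "
from h import *
print(proj('wrist',(.4644,.2584,.024)))"
```

```text
54.47 [0.4642 0.2566 0.1656] [0.1 0.2 0.5] 0.0525 0.03
54.52 [0.4644 0.2566 0.1658] [ 0.  -0.   0.2] 0.0525 0.01
[[318.87266645 230.43776602]]
```

View pics/A_wrist0.png

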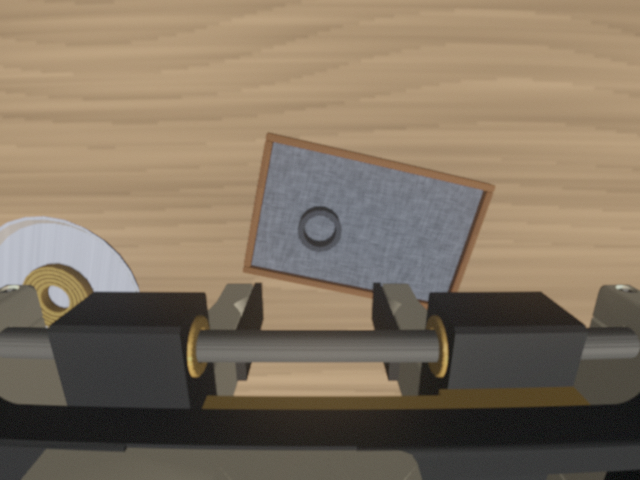

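step_arm([
  [[0.7, 0.08, 0], 0],
  [[0.9, 0, 0], 0],
  [[0.9, 0, 0], 0],
  [[0.9, 0, 0], 0],
  [[0.9, 0, 0], 0],
  [[0.9, 0, 0], 0],
  [[0.7, 0, 0], 0],
  [[0.5, 0, 0], 0],
  [[0.25, 0, 0], 0],
  [[0.05, 0, 0], 0],
  [[0, 0, 0], 0],
  [[0, 0, 0], 0],
  [[0, 0, 0], 0],
], fingers=0.48)

```text
time_s: 55.65
tcp_pos: [0.465, 0.2593, 0.0328]
eef_rot: [47.3, 89.9, 47.3]
contact_force: [1.2, 0.2, 0.3]
gripper_width: 0.0455
```

step_arm([
  [[0, 0, 0], 0],
  [[0, 0, 0], 0],
  [[0, 0, 0], 0],
  [[0, 0, 0], 0],
  [[0, 0, 0], 0],
], fingers=1, grip_force=20)

```text
time_s: 56.07
tcp_pos: [0.4648, 0.2591, 0.0324]
eef_rot: [41.6, 90.0, 41.6]
contact_force: [-0.9, -1.3, 6.5]
gripper_width: 0.0356
```

step_arm([
  [[-0.3, 0, 0], 0],
  [[-0.6, 0, 0], 0],
  [[-0.9, 0, 0], 0],
  [[-1, 0, 0], 0],
  [[-1, 0, 0], 0],
  [[-1, 0, 0], 0],
  [[-1, 0, 0], 0],
  [[-1, 0, 0], 0],
  [[-1, 0, 0], 0],
  [[0, 0, 0], 0],
])

```text
time_s: 56.9
tcp_pos: [0.4661, 0.2601, 0.1922]
eef_rot: [40.1, 89.7, 40.2]
contact_force: [-0.1, 0.9, 0.3]
gripper_width: 0.0357
```

```bash
python3 st.py B wrist wrist
```

```text
56.9 [0.4661 0.2601 0.1922] [-0.1  0.9  0.3] 0.0357 0.09
56.95 [0.4653 0.2597 0.1902] [-0.8 -0.2 -0.3] 0.0355 0.06
```

View pics/B_wrist0.png

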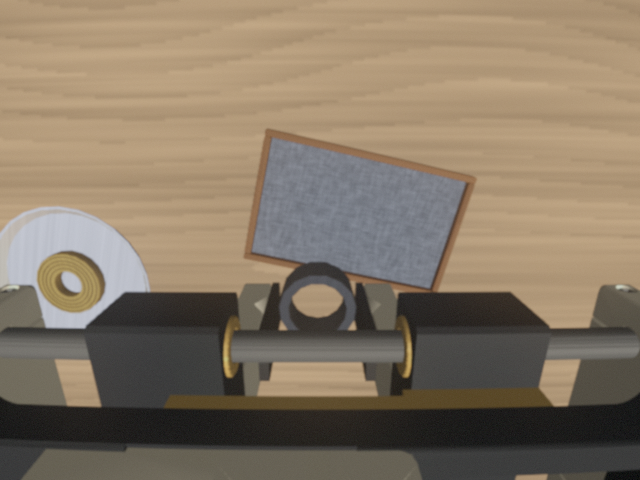

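step_arm([
  [[0, -0.5, 0], 0],
  [[0, -1, 0], 0],
  [[0, -1, 0], 0],
  [[0, -1, 0], 0],
  [[0, -1, 0], 0],
  [[0, -1, 0], 0],
  [[0, -1, 0], 0],
  [[0, -1, 0], 0],
  [[0, -1, 0], 0],
  [[0, -1, 0], 0],
  [[0, -1, 0], 0],
  [[0, -1, 0], 0],
  [[0, -1, 0], 0],
  [[0, -1, 0], 0],
  [[0, -1, 0], 0],
  [[0, -1, 0], 0],
  [[0, -1, 0], 0],
  [[0, -1, 0], 0],
  [[0, -1, 0], 0],
  [[0, -1, 0], 0],
])

```text
time_s: 58.67
tcp_pos: [0.4636, -0.1324, 0.1868]
eef_rot: [179.9, 89.9, 179.9]
contact_force: [0.0, -0.1, 0.4]
gripper_width: 0.0358
```

step_arm([
  [[0, -1, 0], 0],
  [[0, -1, 0], 0],
  [[0, -1, 0], 0],
  [[0, -1, 0], 0],
  [[0, -1, 0], 0],
  [[0, -1, 0], 0],
  [[0, -1, 0.05], 0],
  [[0, 0, 0], 0],
  [[0, 0, 0], 0],
  [[0, 0, 0], 0],
  [[0, 0, 0], 0],
])

```text
time_s: 59.58
tcp_pos: [0.4655, -0.2706, 0.1875]
eef_rot: [159.8, 89.9, 159.9]
contact_force: [-0.3, -0.4, -0.7]
gripper_width: 0.0357
```

```bash
python3 st.py C side wrist
```

```text
59.58 [ 0.4655 -0.2706  0.1875] [-0.3 -0.4 -0.7] 0.0357 0.06
59.63 [ 0.4657 -0.2705  0.1877] [ 0.6  0.9 -1.6] 0.0359 0.09
```

View pics/C_wrist1.png

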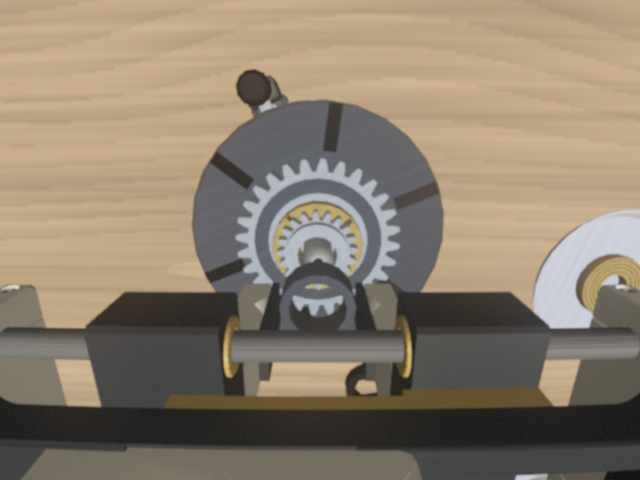

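step_arm([
  [[0.5, 0.01, 0], 0],
  [[0.7, 0, 0], 0],
  [[0.6, 0, 0], 0],
  [[0.2, 0, 0], 0],
  [[0.1, 0, 0], 0],
  [[0.1, 0, 0], 0],
  [[0.1, 0, 0], 0],
  [[0, 0, 0], 0],
  [[0, 0, 0], 0],
  [[0, 0, 0], 0],
])

```text
time_s: 60.52
tcp_pos: [0.4663, -0.2709, 0.1424]
eef_rot: [-11.7, 90.0, -11.7]
contact_force: [0.5, -0.0, -0.2]
gripper_width: 0.0355
```

```bash
python3 st.py D wrist;python3 - <<'E'
from h import *
i=cv2.imread("pics/D_wrist0.png")
cv2.imwrite("pics/D_c.png",cv2.resize(i[200:400,200:440],None,fx=3,fy=3,interpolation=cv2.INTER_CUBIC))
E
```

```text
60.52 [ 0.4663 -0.2709  0.1424] [ 0.5 -0.  -0.2] 0.0355 0.05
```

View pics/D_c.png

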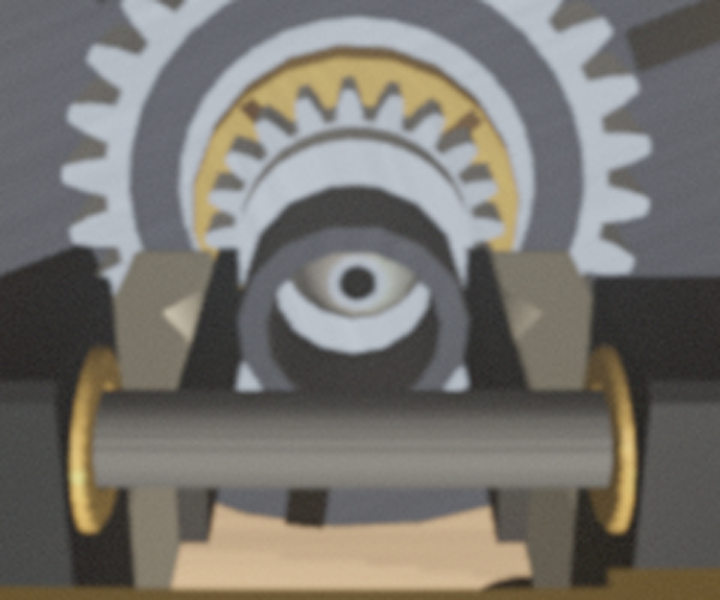

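Centred; lower to home.

step_arm([
  [[0.1, 0, 0], 0],
  [[0.15, 0, 0], 0],
  [[0.1, 0, 0], 0],
  [[0.05, 0, 0], 0],
  [[0.05, 0, 0], 0],
  [[0, 0, 0], 0],
  [[0, 0, 0], 0],
  [[0, 0, 0], 0],
])

```text
time_s: 61.23
tcp_pos: [0.4661, -0.2709, 0.133]
eef_rot: [-42.8, 90.0, -42.8]
contact_force: [-0.5, 0.3, -0.1]
gripper_width: 0.0357
```

step_arm([
  [[0.04, 0, 0], 0],
  [[0.03, 0, 0], 0],
  [[0, 0, 0], 0],
  [[0, 0, 0], 0],
])

```text
time_s: 61.57
tcp_pos: [0.4661, -0.2709, 0.1316]
eef_rot: [-12.9, 90.0, -12.8]
contact_force: [-0.8, 0.1, -1.4]
gripper_width: 0.0354
```

step_arm([
  [[0.03, 0, 0], 0],
  [[0.02, 0, 0], 0],
  [[0, 0, 0], 0],
  [[0, 0, 0], 0],
])

```text
time_s: 61.9
tcp_pos: [0.4662, -0.2709, 0.1315]
eef_rot: [-33.1, 90.0, -33.0]
contact_force: [-3.4, 1.2, 7.2]
gripper_width: 0.0352
```

Seated. Release, rise.

step_arm([
  [[0, 0, 0], 0],
  [[0, 0, 0], 0],
  [[0, 0, 0], 0],
  [[0, 0, 0], 0],
  [[-0.3, 0, 0], 0],
  [[-0.8, 0, 0], 0],
  [[-1, 0, 0], 0],
  [[-1, 0, 0], 0],
  [[-1, 0, 0], 0],
  [[-1, 0, 0], 0],
  [[-1, 0, 0], 0],
  [[0, 0, 0], 0],
  [[0, 0, 0], 0],
  [[0, 0, 0], 0],
], fingers=0.4)

```text
time_s: 63.07
tcp_pos: [0.4657, -0.2707, 0.2523]
eef_rot: [110.3, 90.0, 110.3]
contact_force: [-1.2, 0.3, -1.1]
gripper_width: 0.0525
```

```bash
python3 st.py E wrist side scene; python3 - <<'E'
from h import *
a=cv2.imread("pics/E_wrist0.png")[60:360,170:470]; b=cv2.imread("pics/E_side1.png")[300:480,300:480]
cv2.imwrite("pics/E_c.png",np.hstack([cv2.resize(a,(400,400)),cv2.resize(b,(400,400),interpolation=cv2.INTER_CUBIC)]))
E
```

```text
63.07 [ 0.4657 -0.2707  0.2523] [-1.2  0.3 -1.1] 0.0525 0.04
63.12 [ 0.4656 -0.2707  0.2519] [-1.3 -0.9 -1.1] 0.0532 0.04
63.17 [ 0.4655 -0.2707  0.2517] [ 0.1  0.3 -0.4] 0.0524 0.04
```

View pics/E_c.png

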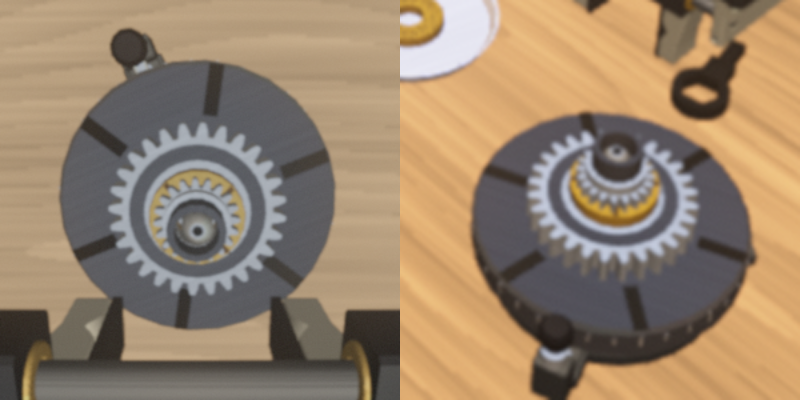

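View pics/E_scene2.png

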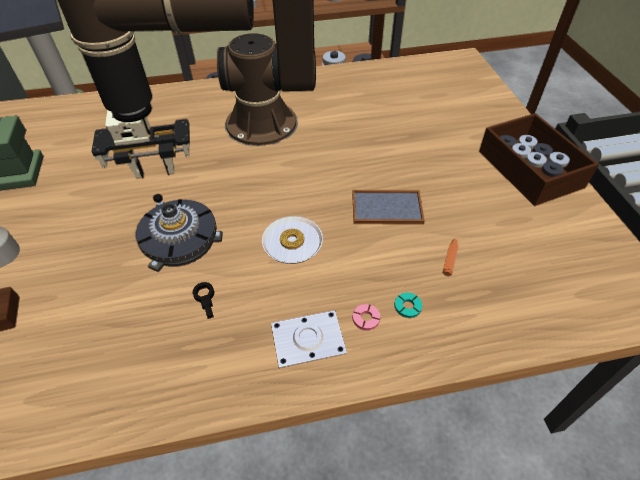

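The stack is complete on the shaft at scene (172,218). The worn ring lies flat in the dish at (292,239), the tray is empty, and the other items are where they were. Handing in.

```bash
python3 -c "
from plant import *
print(close_job()); print(get_state()['time_s'])"
```

```text
the job is handed in; nothing more can be done
None
the job is handed in; nothing more can be done
```

The job is finished and handed in at about 63 s of the 134 s allowed; no verdict was reported.

- **Removal:** I set the sleeve and then the pinion upright, side by side, in the parts tray. The worn ring went flat into the middle of the reject dish.
- **Reassembly:** The bronze grooved ring, then the pinion with its hub up, then the sleeve went onto the shaft. Each was lowered until it touched (about 4–9 N on the force reading), then let go.
- **Last checks:** TCP heights at contact matched the seated heights to within about 1 mm. The final wrist, side and scene pictures show the full stack upright on the shaft, the worn ring flat in the dish and the gripper clear. The spanner head, drift, cover plate and both look-alike rings look unmoved.
- **Disagreements:** The only disagreement was in locating the shaft. The scene and side views differed by about 3 mm in x; the wrist camera settled it at x ≈ 0.4655 m. No check failed.

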